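Close a comb-jointed plinth against a sprung jig

TASK

Push the loose light-wood half of the plinth along the bench so that its fins slide between the fins of the darker, red-stained half held in the jig, side edges flush. Press the joint fully home with about 15 N, so that the darker half gives a little against the jig's stiff springs but is never driven to its stop, then let go and leave the joint closed. Leave the jar, the carved bird and the brush where they are.

Things in the scene. Friction and masses are not known exactly. Their poses are not given: they have to be found in the camera images.
- front_centre (a point): Loose light-wood half, flat on the bench, ~0.33 kg; too large to grip, so pushed. Point: middle of its solid part (80 in x, 124.5 in y, 30 mm tall), 15 mm up. Four fins from x=+40 to +80 at y=-54,-18,18,54 mm, 16.5 wide, 4 mm tip chamfers. Back face x=-40; straight sides y=+-62 mm, x -40 to +76. Starts clear of the darker half, facing it within 20 degrees
- rear_shoulder (a point): Darker, red-stained half, sliding in the jig. Point: middle of its shoulder line (slot floor), 15 mm up; x points away from the loose half. Three fins 40 mm long to x=-40 at y=-36,0,36 mm, 16.5 wide, 30 tall, 4 mm tip chamfers; 1.5 mm play each side. Solid part 50 deep, 124.5 wide. Closed: front_centre at x=-80, y=0 here, x axes parallel. Tips first meet at x=-120 mm
- rear_half (a joint): how far the darker half has been pushed into the jig along its +x, m: 0 at rest, stop at 0.007. Spring: about 5 N to start moving, plus 2.5 N per mm, damped; returns when released, carrying the loose half back with it
- jig: fixed green-painted jig around the darker half, position and direction vary. Origin on the bench under rear_shoulder when the spring is at rest, same axes. End cheeks 36 mm tall at y = +-65 to +-87 mm, x = 10 to 78 mm; back beam 200 mm wide, 46 mm tall, x = 67 to 102 mm, with a 6 mm pin on each end
- jar: lidded jar of filler, 66 mm across, 75 mm tall, loose, upright on the bench; a bystander. Origin: centre of its underside
- bird: small carved wooden bird on a round foot, 57 mm across the foot, about 92 mm tall, tail reaching 60 mm from its axis, loose; a bystander. Origin: centre of its underside
- brush: paint brush lying on the bench, at most 250 mm long overall, along its own x axis with the handle towards -x, loose; a bystander. Origin: about its middle, on the bench
Mind the look-alikes: they are no part of the job. There is more than one size of the part that bears front_centre; the job needs the largest.

How it is judged:
By the outcome, as a careful person would: the job done as asked, in the order asked, and still so for the second after the job is handed in, with the robot touching nothing.
It also fails if it takes over 67 s, if anything falls off the work surface, if the arm or the gripper's body presses on something with over 40 N, if the wrist force passes 120 N, or if a joint passes its speed limit or range.

ROBOT

A 6-joint arm with a two-finger parallel gripper is mounted at the origin on the work surface. World frame = base frame: x ahead of the robot, y to its left, z up, the work surface at z = 0. Lengths are in m, angles in rad, forces in N, time in s.
With the tool pointing down it reaches from about 0.35 to 0.775 m from the base axis. Payload 7.3 kg.
Tool frame: the origin (TCP) lies at the very end of the fingers, on their centre line; the grasp point (between the pads) lies 19 mm behind it (robot.tcp_to_grasp is the distance from the TCP to the grasp point, in m); x points along the fingers, y is the direction in which the jaws open and shut, and the axes are right-handed (so a half turn about x gives the same grasp; the last joint's range is limited). The gripper opens to 92 mm and grips with 3 to 60 N. Pads are 19 mm wide; open, the fingers measure 130 mm over their backs; the gripper's body (75 mm by 190 mm) begins 47 mm behind the grasp point.
Start: joints at [1.053, 0.342, 1.524, -0, 1.275, -0.146], TCP at [0.191, 0.489, 0.227] pointing down, gripper open.
Joint ranges: [-2.53, 2.53], [-0.77, 2.02], [0.04, 2.7], [-1, 4.14], [0.28, 2.66], [-3.11, 3.11]. Speed limits (rad/s): [2.57, 2.57, 3.14, 3.14, 3.14, 3.14].

INTERFACE

Orientations are given as [roll, pitch, yaw] about the fixed x, y, z axes, in that order (R = Rz(yaw) Ry(pitch) Rx(roll)).
In Python, from cell import robot gives the robot as it stands.
- The arm moves only by the tool move_arm, never from a script. Its argument "increments" is a list of rows, each a list of 4 numbers: the shift along the tool's x, y, z normalised to -1 to 1, where 1 is 40 cm, then the turn about the tool's x normalised to -1 to 1, where 1 is 60 degrees. In form: [[dx, dy, dz, twist], ...]. A call has 1 to 5 rows; each row is the pose to reach, as a shift and turn from the pose commanded when the call began, along the tool's axes at that moment; what a row does not reach only later rows make up. A row lasts 1/8 s, in which the tool goes at most 62.5 mm and 10.7 degrees, less where a joint would pass 70% of its speed; a pose out of reach is approached as far as the arm can. A call with a number of a shift or a turn outside -1 to 1 is refused whole. A call with a gripper value outside its range is refused whole. "gripper" is the closure, from 0 (fully open) to 1 (shut), set as the call begins (left out, the last holds). The fingers move at their own pace and stop on an object; "squeeze" is the grip in N (left out, the last holds). Time passes only in rows, so rows that repeat a pose let the fingers close. It gives the time, the measured TCP pose, the force and the opening at its end, in the units of the state.
- robot.observe(): the state, without advancing time (a new reading comes with each control period).
- robot.read_camera(name): name is "scene" or "side" or "wrist"; returns the picture (384x512x3 uint8, red, green, blue); there is no depth.
- robot.camera_params(name): a dict with "fx", "fy", "cx", "cy" (pixels), "R" (3x3) and "t" (3): a world point X has camera coordinates R X + t; the wrist camera has in their place "tool_from_camera" (4x4, takes a point from camera to tool coordinates, whose origin is the TCP and whose axes are the tool frame's). Camera axes: x right, y down, z forward; pixel columns grow to the right and rows downward; lengths in m; the calibration is good to about 2 mm. A picture is of the moment at which its call begins: read the wrist's pose just before it. camera_params takes no time and is no camera call.
- robot.hand_in(): hands the job in, once; it reports no verdict.
The state is a dict: "time": time; "qpos": joint angles; "qvel": joint speeds; "joint_efforts": joint torques, N m; "tool_pos": TCP position; "tool_rot": TCP orientation; "contact_force": force on the tool from outside, world axes, zero at the start; "torque": the same for the moment, N m; "opening": finger opening in m.
Only numpy, scipy, OpenCV 4.12 (cv2) and the standard library are available. Lean on these libraries where they do the work, as an engineer would, in place of code of your own. Each camera call takes 0.05 s, during which the arm holds its last target.

## Working session

There is one attempt and no reset: what is moved stays moved. The work goes in short steps, Python scripts to look and compute and a tool call to move; the robot and the scene stay as the last step left them, time stands still between calls to the robot, and variables do not carry over. Pictures are saved under pics/ and viewed, and the job is handed in when it is done.

Besides the shell and the picture viewer there is one more tool, called after ">>>" as name(argument=value, ...) on one line, values as JSON. move_arm: Moves the arm, as the interface text tells. Its arguments: {"type":"object","properties":{"increments":{"type":"array","items":{"type":"array","items":{"type":"number"}}},"gripper":{"type":"number"},"squeeze":{"type":"number"}},"required":["increments"]}

```bash
mkdir -p pics; ls; cat > h.py <<'E'
import numpy as np, cv2
from cell import robot
def save(n,name,crop=None,s=1):
    im=robot.read_camera(n); cv2.imwrite(f'pics/{name}_raw.png',im[:,:,::-1])
    if crop: 
        a,b,c,d=crop; im=im[b:d,a:c]
    im=cv2.resize(im,None,fx=s,fy=s,interpolation=cv2.INTER_CUBIC)
    cv2.imwrite(f'pics/{name}.png',im[:,:,::-1]); return im
E
python3 - <<'E'
from h import *
print(robot.observe()); 
for n in ("scene","side","wrist"):
    p=robot.camera_params(n); print(n,p)
    save(n,n+"0",s=1.5)
E
```

```text
pics
{'time': 0.0, 'qpos': array([ 1.05298227e+00,  3.42712671e-01,  1.52503748e+00, -1.94929150e-05,
        1.27540310e+00, -1.46029393e-01]), 'qvel': array([1.17781092e-03, 9.46134803e-05, 4.14820509e-04, 1.31633303e-03,
       9.59199657e-04, 6.18397873e-04]), 'joint_efforts': array([ 3.09417806e-05, -4.31236517e+01, -2.44215846e+01,  7.18052150e-02,
        5.60767134e-02, -1.30101571e-04]), 'tool_pos': array([0.19051071, 0.48876418, 0.22604304]), 'tool_rot': array([-1.70488233,  1.56923561, -2.0766613 ]), 'contact_force': array([-1.30965076, -0.00865551,  0.81487467]), 'torque': array([-0.00650068,  0.01419402, -0.04367361]), 'opening': 0.09195111717145343}
scene {'fx': 423.85572263082634, 'fy': 423.85572263082634, 'cx': 252.33142607431085, 'cy': 194.31506308653445, 'R': array([[ 0.26402848,  0.9643869 ,  0.01571187],
       [ 0.7252699 , -0.18777209, -0.66236335],
       [-0.63582429,  0.18627813, -0.74901797]]), 't': array([-0.11931243, -0.41385171,  1.66922185])}
side {'fx': 493.1765626475226, 'fy': 493.1765626475226, 'cx': 257.6818524501272, 'cy': 194.58168910476587, 'R': array([[ 0.99970751, -0.02342541, -0.00601212],
       [-0.01891288, -0.60231499, -0.79803444],
       [ 0.0150731 ,  0.79791472, -0.60258186]]), 't': array([-0.56777571,  0.0293827 ,  1.34724932])}
wrist {'fx': 312.4584691032395, 'fy': 312.4584691032395, 'cx': 257.793427495809, 'cy': 193.34563867255673, 'tool_from_camera': array([[ 2.51466671e-04, -2.89205830e-01,  9.57266904e-01,
        -1.58132316e-01],
       [ 9.99999478e-01,  1.02064295e-03,  4.56605692e-05,
        -4.32767389e-04],
       [-9.90233019e-04,  9.57266393e-01,  2.89205936e-01,
        -7.77262842e-02],
       [ 0.00000000e+00,  0.00000000e+00,  0.00000000e+00,
         1.00000000e+00]])}
```

View pics/scene0.png

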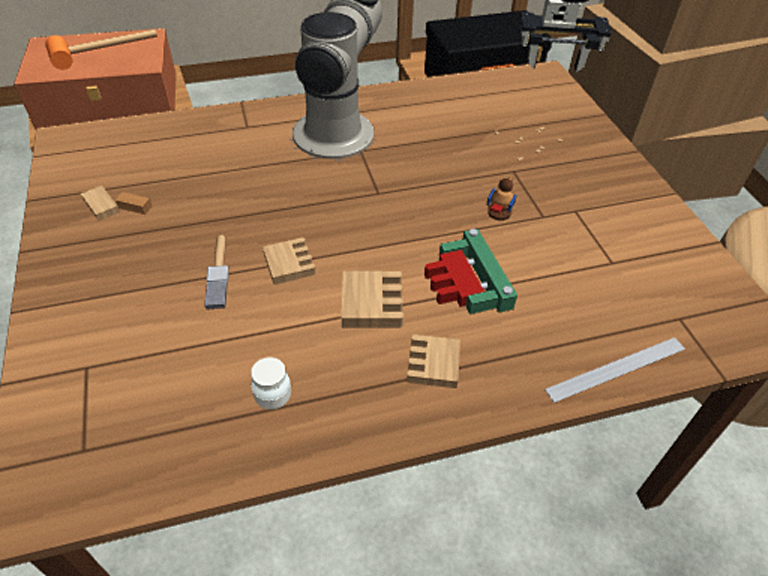

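View pics/side0.png

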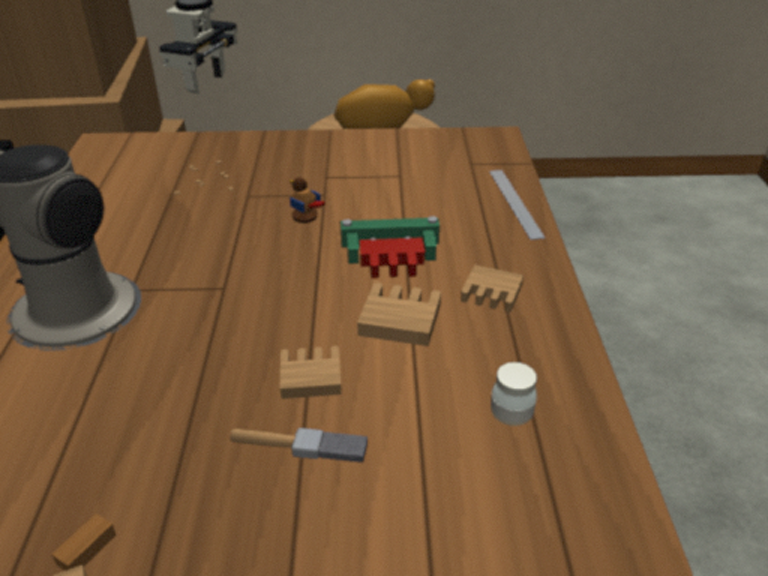

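View pics/wrist0.png

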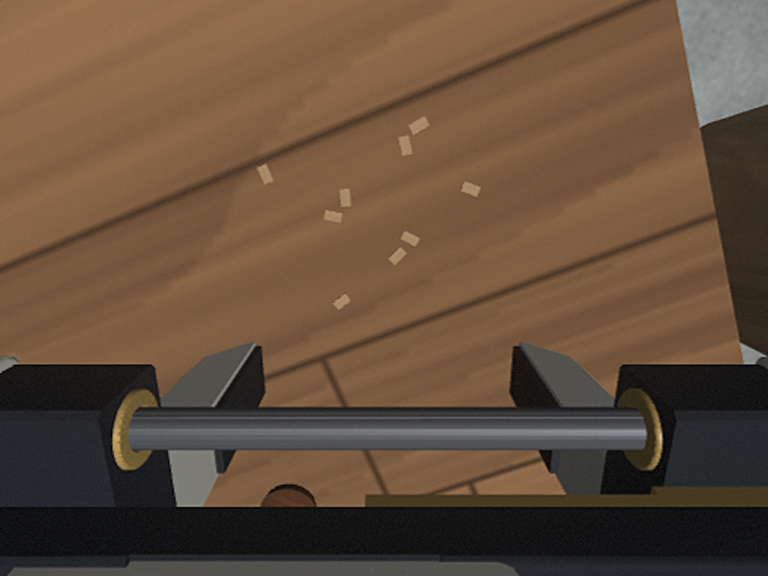

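```bash
python3 - <<'E'
import cv2
a=cv2.imread('pics/scene0_raw.png')[145:265,165:350]; cv2.imwrite('pics/sc.png',cv2.resize(a,None,fx=4.3,fy=4.3,interpolation=cv2.INTER_CUBIC))
a=cv2.imread('pics/side0_raw.png')[135:235,180:360]; cv2.imwrite('pics/sd.png',cv2.resize(a,None,fx=4.4,fy=4.4,interpolation=cv2.INTER_CUBIC))
E
```

```text
(no output)
```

View pics/sc.png

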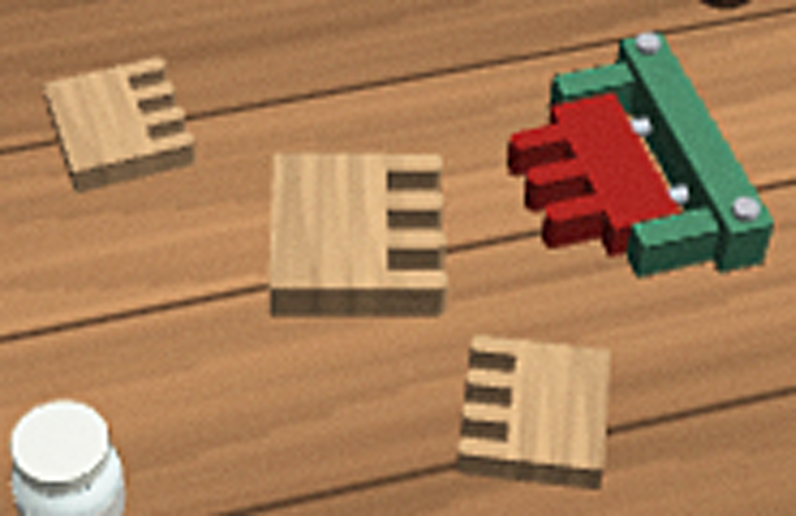

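View pics/sd.png

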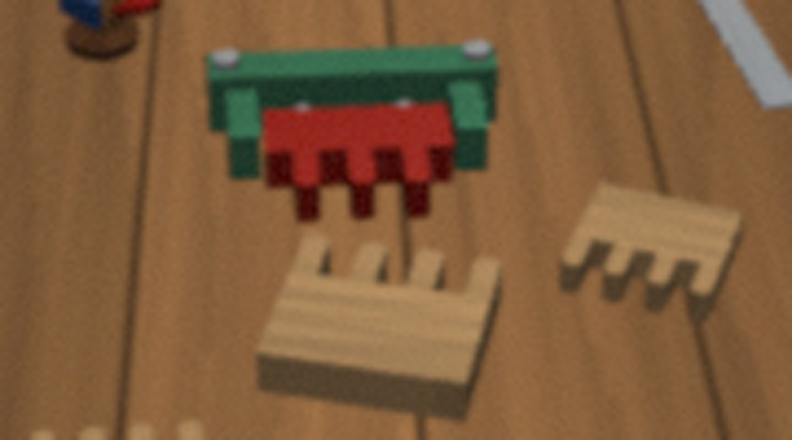

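```bash
cat >> h.py <<'E'
from scipy.optimize import least_squares
def proj(n,X,P=None):
    p=P or robot.camera_params(n); c=np.asarray(X)@p['R'].T+p['t']
    return np.c_[p['fx']*c[:,0]/c[:,2]+p['cx'],p['fy']*c[:,1]/c[:,2]+p['cy']]
def T(q,L):
    L=np.asarray(L,float)/1000; c,s=np.cos(q[2]),np.sin(q[2])
    return np.c_[q[0]+c*L[:,0]-s*L[:,1],q[1]+s*L[:,0]+c*L[:,1],L[:,2]]
def fit(obs,q0):
    # obs: list (cam, [(x,y,z mm)], [(u,v)])
    f=lambda q:np.concatenate([(proj(n,T(q,L))-np.array(U)).ravel() for n,L,U in obs])
    r=least_squares(f,q0,loss='soft_l1',f_scale=1.0); return r.x,f(r.x).reshape(-1,2)
def uncrop(U,s,x0,y0): return (np.array(U,float)+.5)/s-.5+[x0,y0]
def loose_outline():
    o=[(-40,62.25)]
    for y in (54,18,-18,-54):
        o+=[(40,y+8.25),(76,y+8.25),(80,y+4.25),(80,y-4.25),(76,y-8.25),(40,y-8.25)]
    return [(a,b,30) for a,b in o+[(-40,-62.25)]]
def rear_outline():
    o=[(50,62.25),(0,62.25)]
    for y in (36,0,-36):
        o+=[(0,y+8.25),(-36,y+8.25),(-40,y+4.25),(-40,y-4.25),(-36,y-8.25),(0,y-8.25)]
    return [(a,b,30) for a,b in o+[(0,-62.25),(50,-62.25)]]
jig_tops=[[(67,100,46),(67,-100,46),(102,-100,46),(102,100,46)],[(10,65,36),(10,87,36),(67,87,36),(67,65,36)],[(10,-65,36),(10,-87,36),(67,-87,36),(67,-65,36)]]
def overlay(img,n,ql,qr,crop,s,out,P=None):
    a,b,c,d=crop; im=cv2.resize(img[b:d,a:c],None,fx=s,fy=s,interpolation=cv2.INTER_CUBIC)
    def dr(q,L,col):
        u=(proj(n,T(q,L),P)-[a,b]+.5)*s-.5
        cv2.polylines(im,[np.round(u*8).astype(np.int32)],True,col,1,cv2.LINE_AA,3)
    if ql is not None: dr(ql,loose_outline(),(255,0,0)); dr(ql,[(-40,62.25,0),(-40,-62.25,0),(76,-62.25,0)],(255,0,0))
    if qr is not None:
        dr(qr,rear_outline(),(255,255,0))
        for j in jig_tops: dr(qr,j,(255,0,255))
    cv2.imwrite(out,im)
E
cat > f1.py <<'E'
from h import *
S=lambda U:uncrop(U,4.3,165,145); D=lambda U:uncrop(U,4.4,180,135)
lo=[('scene',[(-40,62,30),(-40,-62,30),(40,45.75,30),(40,26.25,30),(40,9.75,30),(40,-9.75,30),(40,-26.25,30),(40,-45.75,30),(76,62,30),(-40,-62,0)],
 S([(274,154),(270,290),(388,171),(388,190),(388,209),(388,228),(387,247),(387,270),(440,156),(270,314)])),
 ('side',[(-40,62,30),(-40,-62,30),(-40,-62,0),(-40,62,0),(76,-62,30)],D([(262,352),(472,383),(465,415),(258,390),(498,265)]))]
ql,r=fit(lo,[.6,0,1.5]); print(ql,np.degrees(ql[2])); print(r.round(1).tolist())
ji=[('scene',[(67,100,46),(67,-100,46),(10,87,36),(10,-65,36),(102,-100,46)],S([(622,42),(720,228),(556,75),(632,222),(772,217)])),
 ('side',[(67,100,46),(67,-100,46),(102,-100,46),(102,100,46),(0,27.75,30),(0,-27.75,30)],D([(210,72),(496,65),(494,44),(212,52),(319,183),(402,180)]))]
qr,r=fit(ji,[.6,.2,1.5]); print(qr,np.degrees(qr[2])); print(r.round(1).tolist())
np.save('q.npy',[ql,qr])
overlay(cv2.imread('pics/scene0_raw.png'),'scene',ql,qr,(215,145,350,230),5.9,'pics/ov1.png')
overlay(cv2.imread('pics/side0_raw.png'),'side',ql,qr,(220,140,310,235),6.2,'pics/ov2.png')
E
python3 f1.py
```

```text
[ 0.58535295 -0.07027832  1.31795379] 75.51318971049811
[[0.2, 0.1], [0.2, -0.2], [-0.1, 0.0], [-0.0, 0.3], [0.1, -0.0], [0.2, 0.5], [0.5, 0.3], [0.7, 0.1], [-0.6, -0.4], [0.5, 0.7], [-1.2, 0.3], [-1.3, 0.1], [-0.0, 1.9], [0.0, 0.6], [0.7, -0.2]]
[0.58045856 0.11524291 1.58533543] 90.83302907039644
[[-0.3, -0.6], [1.8, 1.5], [-0.5, -0.1], [-0.7, 0.3], [0.7, 1.6], [-0.8, 1.6], [1.1, 1.5], [0.4, 0.2], [-1.1, -0.0], [-0.7, -7.2], [-0.4, -7.0]]
```

View pics/ov1.png

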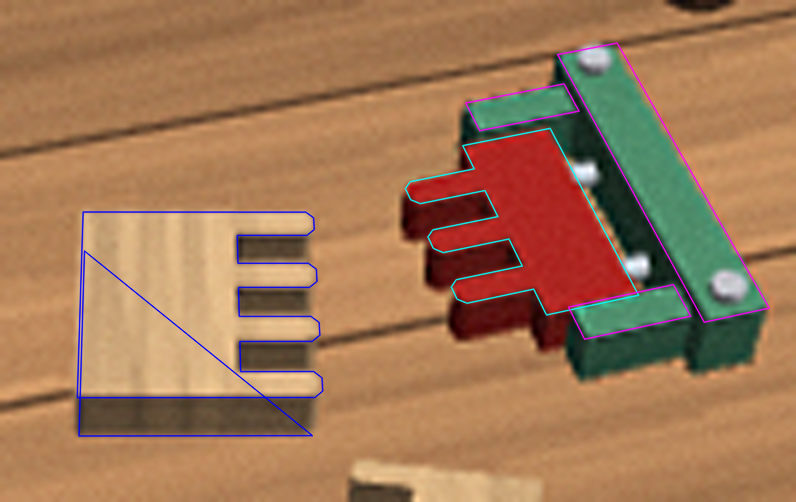

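View pics/ov2.png

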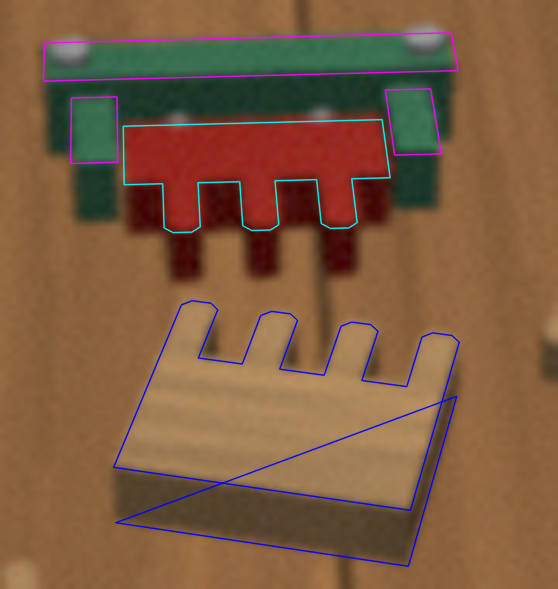

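```bash
cat >> h.py <<'E'
from scipy.spatial.transform import Rotation as Ro
def ray(n,uv,z=0):
    p=robot.camera_params(n); R,t=p['R'],p['t']; c=-R.T@t
    d=R.T@np.array([(uv[0]-p['cx'])/p['fx'],(uv[1]-p['cy'])/p['fy'],1]); return c+d*(z-c[2])/d[2]
def tool():
    o=robot.observe(); return o['tool_pos'],Ro.from_euler('xyz',o['tool_rot']).as_matrix(),o
def inc(target,yawz=None):
    "normalised shift to a world TCP point, and twist so tool z points at heading yawz (rad, world)"
    p,R,o=tool(); d=R.T@(np.asarray(target)-p)/0.4
    tw=0
    if yawz is not None:
        z=R.T@np.array([np.cos(yawz),np.sin(yawz),0]); tw=np.arctan2(-z[1],z[2])
    return d.round(4),round(np.degrees(tw)/60,4),np.degrees(tw)
E
python3 - <<'E'
from h import *
p,R,o=tool(); print(R.round(3)); print(np.degrees(np.arctan2(R[1,2],R[0,2])))
for nm,uv,z in [('jartop',(268,373),.07),('bird',(502,215),0),('brushtip',(216,305),0),('brushend',(221,237),0),('brushferr',(207,305),0),('small1 corners',(275,282),0),('s1',(314,272),0),('s1b',(264,248),.02),('small2',(408,378),0),('s2',(459,386),0),('s2top',(412,337),.02)]:
    print(nm,ray('scene',np.array(uv)/1.5,z).round(3))
print(inc([.61,-.14,.227],np.radians(75.5)))
E
```

```text
[[-0.001  0.363  0.932]
 [-0.001  0.932 -0.363]
 [-1.    -0.001 -0.   ]]
-21.30029342707036
jartop [ 0.754 -0.279  0.07 ]
bird [0.407 0.308 0.   ]
brushtip [ 0.516 -0.355 -0.   ]
brushend [ 0.321 -0.325  0.   ]
brushferr [ 0.511 -0.373  0.   ]
small1 corners [ 0.484 -0.231  0.   ]
s1 [ 0.476 -0.147  0.   ]
s1b [ 0.399 -0.239  0.02 ]
small2 [ 0.781 -0.034  0.   ]
s2 [ 0.821  0.051 -0.   ]
s2top [ 0.707 -0.004  0.02 ]
(array([-1.0000e-03, -1.0838e+00,  1.5481e+00]), np.float64(-1.6133), np.float64(-96.80029775951935))
```

```bash
python3 - <<'E'
from h import *
print(inc([.572,-.15,.227],np.radians(75.5-180)))
E
```

```text
(array([-9.0000e-04, -1.1416e+00,  1.4687e+00]), np.float64(1.3867), np.float64(83.19970224048065))
```

>>> move_arm(increments=[[0,-0.09,0.12,0.17],[0,-0.18,0.24,0.34],[0,-0.27,0.36,0.51],[0,-0.37,0.48,0.68],[0,-0.46,0.6,0.85]], gripper=0.1)

```text
time: 0.78
tool_pos: [0.348, 0.2287, 0.2267]
tool_rot: [1.765, 1.571, 0.497]
contact_force: [0.8, 0.5, 0.6]
opening: 0.0822
```

```bash
python3 - <<'E'
from h import *
print(tool()[0],robot.observe()['time'],inc([.572,-.15,.227],np.radians(75.5-180)))
E
```

```text
[0.34796765 0.22870343 0.22674843] 0.775 (array([-6.0000e-04,  2.5180e-01,  1.0708e+00]), np.float64(0.5312), np.float64(31.873050466806564))
```

>>> move_arm(increments=[[0,0.035,0.15,0.13],[0,0.07,0.3,0.27],[0,0.105,0.45,0.4],[0,0.14,0.6,0.53],[0,0.176,0.75,0.53]])

```text
time: 1.4
tool_pos: [0.5064, -0.0358, 0.2266]
tool_rot: [3.127, 1.57, 1.308]
contact_force: [0.8, 1.3, 0.4]
opening: 0.0825
```

```bash
python3 - <<'E'
from h import *
print(inc([.572,-.15,.227],np.radians(75.5-180)))
E
```

```text
(array([-0.001 ,  0.229 ,  0.2365]), np.float64(0.0048), np.float64(0.28792124763162413))
```

>>> move_arm(increments=[[0,0.09,0.1,0],[0,0.19,0.2,0],[0,0.22,0.23,0],[0,0.22,0.23,0]])

```text
time: 1.9
tool_pos: [0.5684, -0.1448, 0.2259]
tool_rot: [-1.943, 1.569, 2.522]
contact_force: [0.0, 0.4, -0.2]
opening: 0.0821
```

```bash
python3 - <<'E'
from h import *
print(inc([.572,-.15,.227],np.radians(75.5-180)),robot.observe()['qpos'])
save('wrist','w1',s=1.5)
E
```

```text
(array([-0.0027,  0.0118,  0.0105]), np.float64(0.0054), np.float64(0.32328293702376754)) [-3.80211878e-01  4.57383836e-01  1.34686958e+00  3.98516650e-04
  1.33892933e+00 -1.32872925e-01]
```

View pics/w1.png

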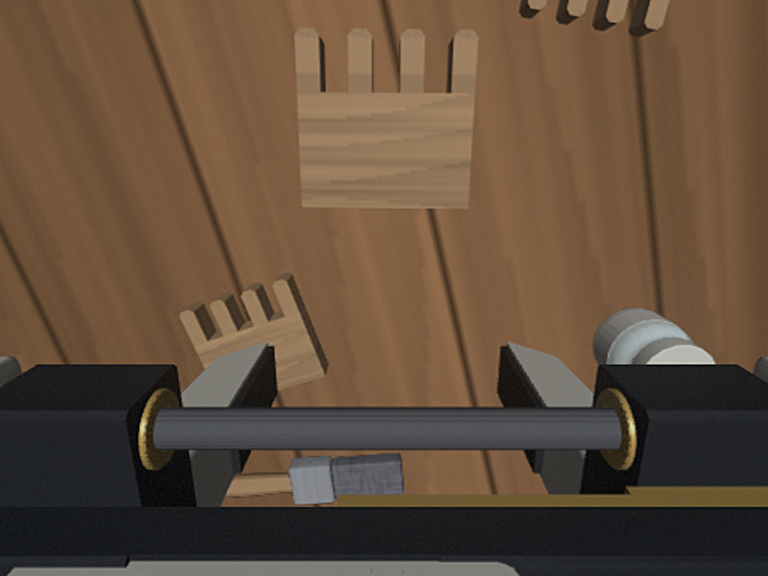

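```bash
cat >> h.py <<'E'
def wristP():
    p=robot.camera_params('wrist'); pos,R,_=tool(); M=np.eye(4); M[:3,:3]=R; M[:3,3]=pos
    C=np.linalg.inv(M@p['tool_from_camera']); return dict(fx=p['fx'],fy=p['fy'],cx=p['cx'],cy=p['cy'],R=C[:3,:3],t=C[:3,3])
def fitw(P,L,U,q0):
    f=lambda q:(proj('',T(q,L),P)-np.array(U)).ravel()
    r=least_squares(f,q0,loss='soft_l1',f_scale=1.0); return r.x,f(r.x).reshape(-1,2)
E
python3 - <<'E'
from h import *
P=wristP(); im=cv2.imread('pics/w1_raw.png')
ql,qr=np.load('q.npy')
L=[(-40,62.25,30),(-40,-62.25,30),(80,54,30),(80,18,30),(80,-18,30),(80,-54,30),(40,36,30),(40,0,30),(40,-36,30)]
U=uncrop([(302,207),(469,208),(308,29),(360,29),(412,30),(465,30),(334,93),(386,93),(438,93.5)],1.5,0,0)
q,r=fitw(P,L,U,ql); print(ql,q,np.degrees(q[2]),r.round(1).tolist()); np.save('ql.npy',q)
overlay(im,'',q,None,(180,0,340,150),4.9,'pics/ov3.png',P)
print(inc([*T(q,[(-54,0,0)])[0,:2],.012],q[2]-np.pi), T(q,[(-54,0,0)]))
E
```

```text
[ 0.58535295 -0.07027832  1.31795379] [ 0.58572823 -0.07067743  1.32004908] 75.63324085313651 [[0.3, 0.5], [-0.4, 0.4], [-1.1, -0.1], [-0.2, 0.1], [0.6, -0.4], [0.7, -0.2], [0.4, -0.1], [-0.0, 0.1], [-0.4, -0.1]]
(array([ 0.5355, -0.0015, -0.0524]), np.float64(0.0043), np.float64(0.2607289315136945)) [[ 0.57232932 -0.12298871  0.        ]]
```

View pics/ov3.png

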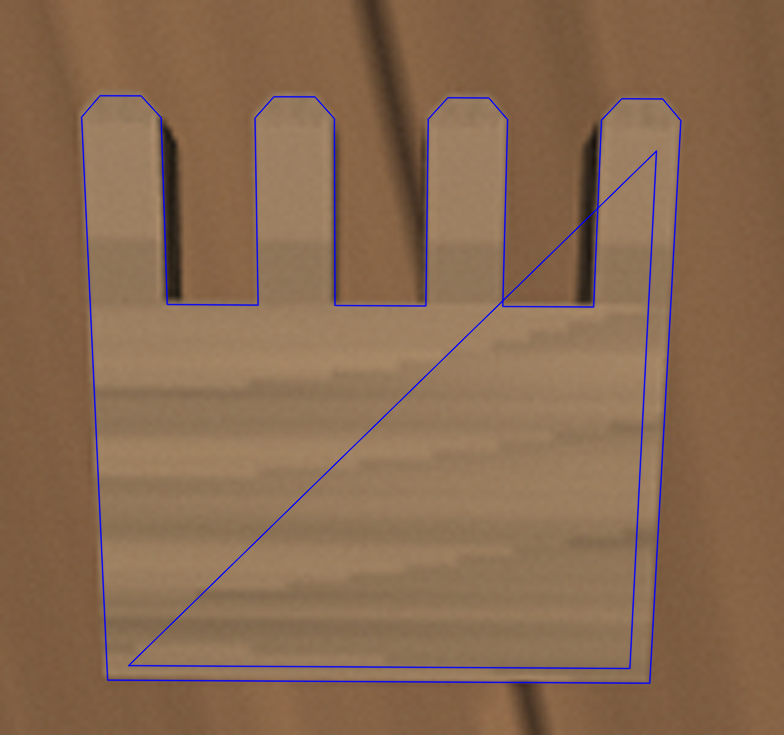

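>>> move_arm(increments=[[0.1,0,-0.03,0],[0.25,0,-0.03,0],[0.4,0,-0.03,0],[0.5,0,-0.03,0],[0.535,0,-0.03,0]])

```text
time: 2.58
tool_pos: [0.5698, -0.1306, 0.011]
tool_rot: [-1.756, 1.566, 2.712]
contact_force: [-0.4, -0.3, 0.6]
opening: 0.0829
```

>>> move_arm(increments=[[0,0,0,0],[0,0,0,0]])

```text
time: 2.82
tool_pos: [0.5729, -0.1329, 0.0148]
tool_rot: [1.5, 1.567, -0.317]
contact_force: [0.7, -0.1, -0.1]
opening: 0.0828
```

```bash
python3 - <<'E'
from h import *
q=np.load('ql.npy'); p,R,o=tool(); print(p,o['contact_force'],inc([*T(q,[(-54,0,0)])[0,:2],.012],q[2]-np.pi))
save('wrist','w2',s=1.5)
E
```

```text
[ 0.57286717 -0.13291418  0.01482279] [ 0.67013629 -0.12674539 -0.14952716] (array([ 0.007 , -0.0074, -0.0237]), np.float64(0.0049), np.float64(0.29557159878627765))
```

View pics/w2.png

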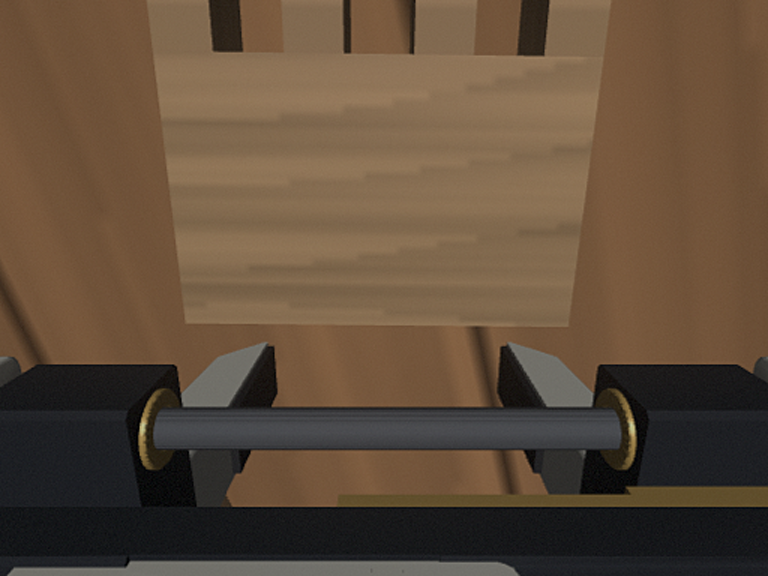

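```bash
python3 - <<'E'
from h import *
for i in range(3):
    p,R,o=tool(); print(o['time'],p.round(4),np.degrees(np.arctan2(R[1,2],R[0,2])).round(2),np.abs(o['qvel']).max().round(4),o['qpos'].round(4))
    if i<2: robot.read_camera('wrist')
q=np.load('ql.npy');_,qr=np.load('q.npy'); print(qr)
c,s=np.cos(qr[2]),np.sin(qr[2]); d=q[:2]-qr[:2]; print('loose in rear',c*d[0]+s*d[1],-s*d[0]+c*d[1],np.degrees(q[2]-qr[2]))
E
```

```text
2.875 [ 0.5729 -0.1331  0.0148] -104.09 0.0051 [-3.5860e-01  6.8960e-01  1.5829e+00  2.0000e-04  8.6540e-01 -1.1290e-01]
2.925 [ 0.5727 -0.1331  0.0146] -104.09 0.0052 [-3.5880e-01  6.8980e-01  1.5831e+00  2.0000e-04  8.6530e-01 -1.1290e-01]
2.975 [ 0.5725 -0.1332  0.0143] -104.1 0.0097 [-3.5890e-01  6.9020e-01  1.5834e+00  1.0000e-04  8.6520e-01 -1.1290e-01]
[0.58045856 0.11524291 1.58533543]
loose in rear -0.18597730134806442 -0.0025660867101905587 -15.199788217259934
```

```bash
cat >> h.py <<'E'
def plan(qs,off,z=None,tool_ref=None):
    "increments so the pusher sits at local (off mm) of each loose pose q"
    p,R,o=tool()
    for q,of in zip(qs,off):
        tgt=T(q,[(of[0],of[1],0)])[0]; tgt[2]=p[2] if z is None else z
        d=R.T@(tgt-p)/.4; yz=q[2]-np.pi; zz=R.T@np.array([np.cos(yz),np.sin(yz),0])
        print([*(d.round(3)+0).tolist(),round(np.degrees(np.arctan2(-zz[1],zz[2]))/60,3)])
def relrear(q,qr):
    c,s=np.cos(qr[2]),np.sin(qr[2]); d=np.asarray(q[:2])-qr[:2]
    return np.array([1e3*(c*d[0]+s*d[1]),1e3*(-s*d[0]+c*d[1]),np.degrees(q[2]-qr[2])])
def fromrear(x,y,a,qr):
    c,s=np.cos(qr[2]),np.sin(qr[2]); x/=1e3;y/=1e3
    return np.array([qr[0]+c*x-s*y,qr[1]+s*x+c*y,qr[2]+np.radians(a)])
E
python3 - <<'E'
from h import *
q=np.load('ql.npy');_,qr=np.load('q.npy')
r0=relrear(q,qr); r1=np.array([-128,0,0.])
fr=[0,.1,.2,.3,.4]; qs=[fromrear(*(r0+(r1-r0)*f),qr) for f in fr]
plan(qs,[(-49.5,0)]*5,z=.013)
E
```

```text
[0.003, -0.007, -0.036, np.float64(0.004)]
[0.003, -0.008, -0.05, np.float64(-0.021)]
[0.003, -0.009, -0.064, np.float64(-0.046)]
[0.003, -0.01, -0.078, np.float64(-0.072)]
[0.003, -0.011, -0.092, np.float64(-0.097)]
```

>>> move_arm(increments=[[0.003,-0.007,-0.036,0.004],[0.003,-0.008,-0.05,-0.021],[0.003,-0.009,-0.064,-0.046],[0.003,-0.01,-0.078,-0.072],[0.003,-0.011,-0.092,-0.097]])

```text
time: 3.6
tool_pos: [0.5765, -0.0958, 0.0115]
tool_rot: [1.592, 1.571, -0.121]
contact_force: [-0.3, -1.8, 0.6]
opening: 0.0828
```

```bash
python3 - <<'E'
from h import *
print(robot.observe()['contact_force']); save('wrist','w3',s=1.5); save('scene','s3',(215,145,350,230),5.9)
E
```

```text
[-0.33687721 -1.81438246  0.59178948]
```

View pics/w3.png

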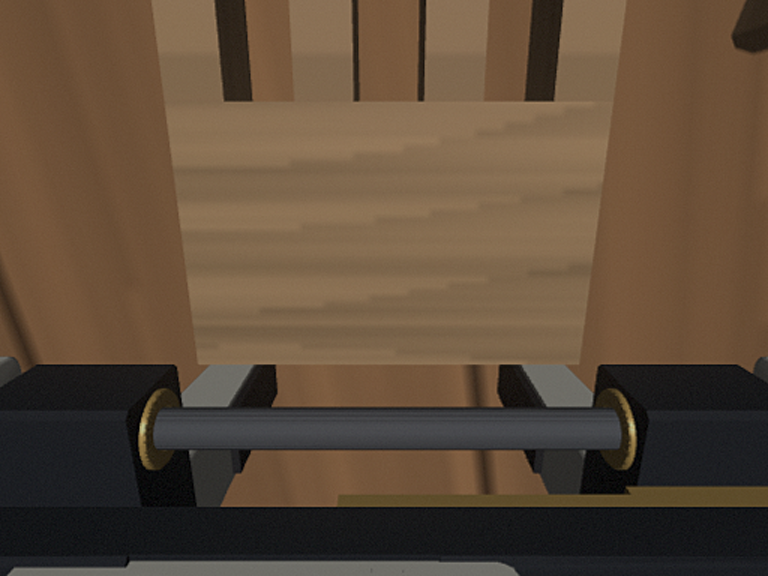

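```bash
cat >> h.py <<'E'
LW=[(-40,62.25,30),(-40,-62.25,30),(40,45.75,30),(40,26.25,30),(40,9.75,30),(40,-9.75,30),(40,-26.25,30),(40,-45.75,30)]
E
python3 - <<'E'
from h import *
P=wristP(); ql=np.load('ql.npy');_,qr=np.load('q.npy')
U=uncrop([(198,363),(580,364),(223,101),(295,101),(353,101),(425,101),(486,101),(556,101)],1.5,0,0)
q,r=fitw(P,LW,U,ql); print(q,relrear(q,qr),r.round(1).tolist())
p,R,o=tool(); print(np.degrees(np.arctan2(R[1,2],R[0,2]))+180-np.degrees(q[2]), R.T@(p-np.r_[q[:2],0]))
np.save('ql3.npy',q)
overlay(cv2.imread('pics/s3_raw.png'),'scene',q,qr,(215,145,350,230),5.9,'pics/ov4.png')
r0=relrear(q,qr); r1=np.array([-126,0,0.])
fr=[.2,.4,.6,.8,1]; qs=[fromrear(*(r0+(r1-r0)*f),qr) for f in fr]
c,s=np.cos(q[2]),np.sin(q[2]); d=p[:2]-q[:2]; of=1e3*np.array([c*d[0]+s*d[1],-s*d[0]+c*d[1]]);print(of)
plan(qs,[of]*5,z=.013)
E
```

```text
[ 0.58454604 -0.04556756  1.42764703] [-160.85290014   -1.74908543   -9.03487963] [[0.2, 0.5], [-0.2, 0.2], [1.1, -0.2], [-0.0, -0.2], [1.0, -0.1], [-0.1, -0.1], [-1.1, -0.1], [-0.8, 0.0]]
0.00451722627599338 [-0.01137223 -0.00121885  0.05039548]
[-50.4019444    1.20759904]
[-0.004, 0.0, -0.017, np.float64(-0.03)]
[-0.004, 0.001, -0.034, np.float64(-0.06)]
[-0.004, 0.001, -0.051, np.float64(-0.09)]
[-0.004, 0.001, -0.069, np.float64(-0.12)]
[-0.004, 0.002, -0.086, np.float64(-0.151)]
```

View pics/ov4.png

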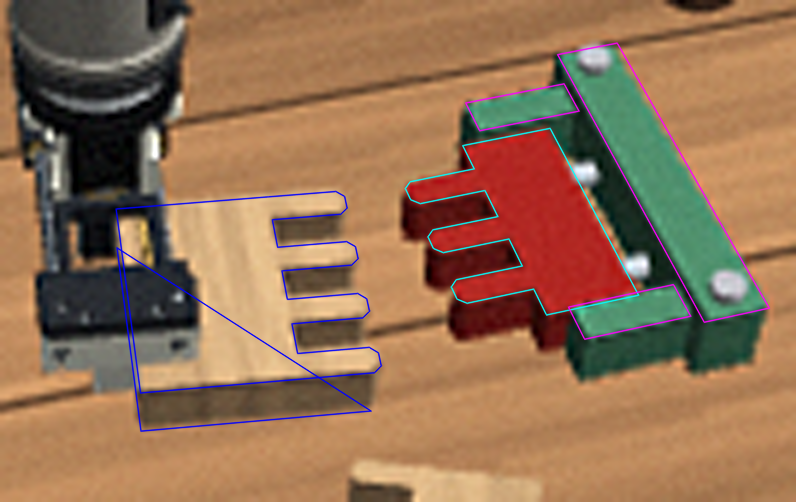

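>>> move_arm(increments=[[0,0,-0.017,-0.03],[0,0.001,-0.034,-0.06],[0,0.001,-0.051,-0.09],[0,0.001,-0.069,-0.12],[0,0.002,-0.086,-0.151]])

```text
time: 4.32
tool_pos: [0.582, -0.0616, 0.0114]
tool_rot: [-2.37, 1.571, 2.359]
contact_force: [-0.5, -1.1, -1.1]
opening: 0.0827
```

>>> move_arm(increments=[[0,0,0,0],[0,0,0,0]])

```text
time: 4.58
tool_pos: [0.5821, -0.0621, 0.0116]
tool_rot: [2.69, 1.571, 1.133]
contact_force: [-0.5, -0.9, 0.5]
opening: 0.0824
```

```bash
python3 - <<'E'
from h import *
print(robot.observe()['contact_force']); save('wrist','w4',s=1.5); save('scene','s4',(215,145,350,230),5.9)
E
```

```text
[-0.54003929 -0.88714365  0.4966001 ]
```

View pics/w4.png

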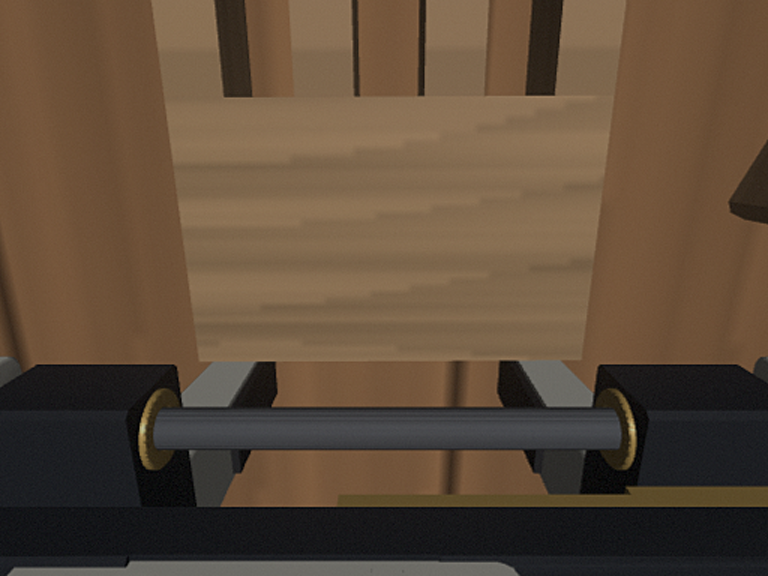

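View pics/s4.png

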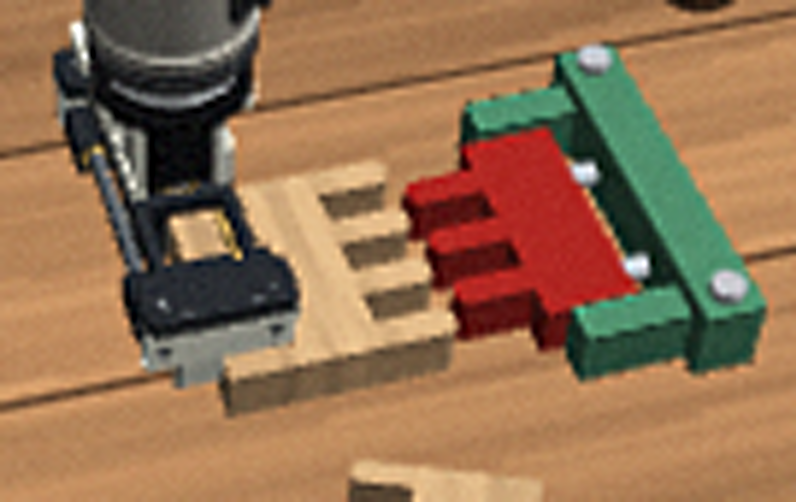

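>>> move_arm(increments=[[0,0,0.03,0],[-0.12,0,0.03,0],[-0.27,0,0,0],[-0.42,0,-0.1,0],[-0.5,0,-0.15,0]])

```text
time: 5.3
tool_pos: [0.5816, -0.0023, 0.2142]
tool_rot: [1.476, 1.568, -0.082]
contact_force: [0.8, 0.3, -1.2]
opening: 0.0828
```

>>> move_arm(increments=[[0,0,0,0],[0,0,0,0],[0,0,0,0]])

```text
time: 5.68
tool_pos: [0.5805, -0.0031, 0.2098]
tool_rot: [-1.683, 1.568, 3.042]
contact_force: [-0.3, 0.3, -0.7]
opening: 0.0827
```

```bash
python3 - <<'E'
from h import *
import json
p,R,o=tool(); P=wristP(); import pickle; pickle.dump(P,open('P5.pkl','wb')); print(p); save('wrist','w5',s=1.5); p,R,o=tool(); print(p)
E
```

```text
[ 0.58051197 -0.00314834  0.20979091]
[ 0.58062325 -0.00307587  0.20991592]
```

View pics/w5.png

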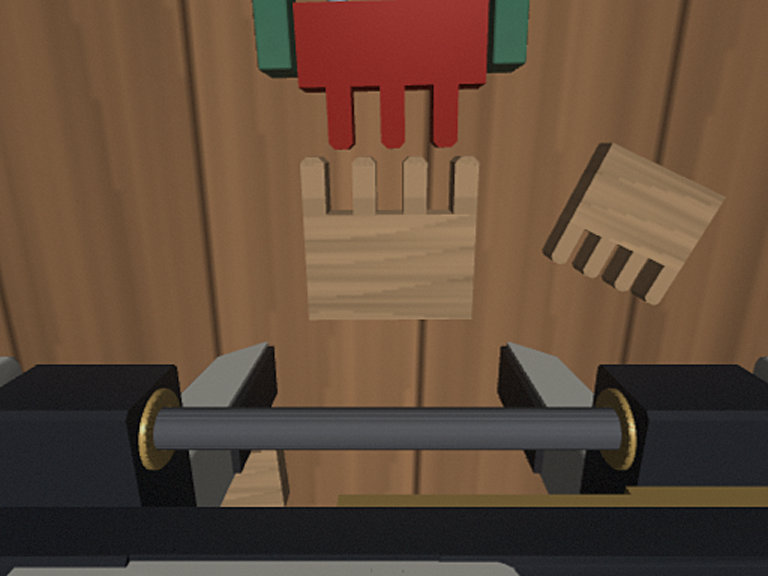

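Loose half now faces the red half nearly squarely, with a small gap; measure the two in this one picture.

```bash
python3 - <<'E'
import cv2
a=cv2.imread('pics/w5_raw.png')[0:150,190:340]; cv2.imwrite('pics/w5c.png',cv2.resize(a[:110],None,fx=5.3,fy=5.3,interpolation=cv2.INTER_CUBIC))
E
```

```text
(no output)
```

View pics/w5c.png

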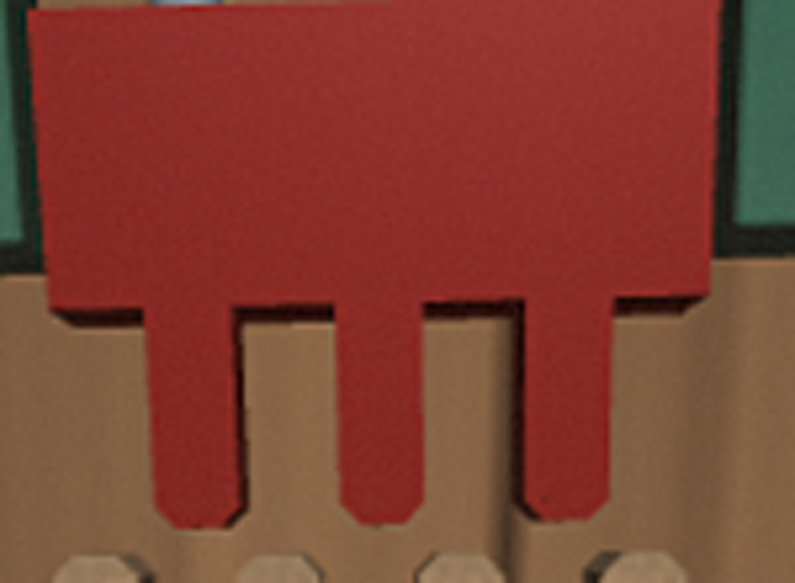

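```bash
python3 - <<'E'
import cv2
a=cv2.imread('pics/w5_raw.png')[95:220,190:330]; cv2.imwrite('pics/w5d.png',cv2.resize(a,None,fx=4.7,fy=4.7,interpolation=cv2.INTER_CUBIC))
E
```

```text
(no output)
```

View pics/w5d.png

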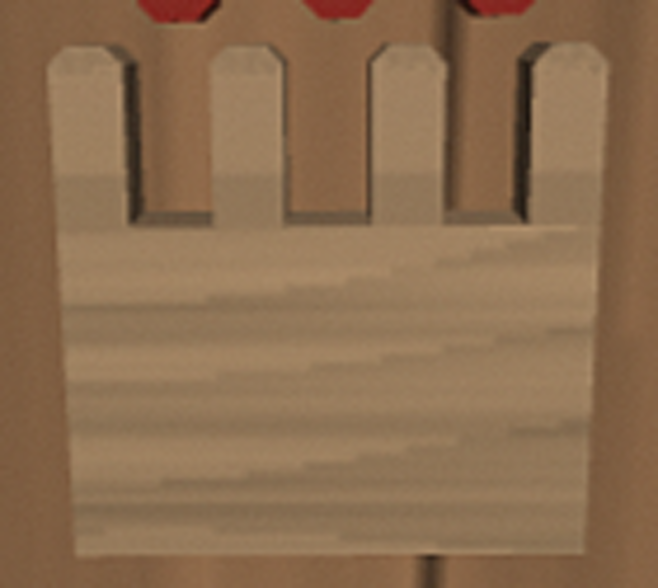

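```bash
python3 - <<'E'
from h import *
import pickle; P=pickle.load(open('P5.pkl','rb')); _,qr=np.load('q.npy'); ql=np.load('ql3.npy')
LR=[(0,62.25,30),(0,44.25,30),(0,27.75,30),(0,8.25,30),(0,-8.25,30),(0,-27.75,30),(0,-44.25,30),(0,-62.25,30),(50,62.25,30),(-40,36,30),(-40,0,30),(-40,-36,30)]
UR=uncrop([(50,310),(146,305),(233,303),(336,301),(423,300),(525,298),(611,296),(708,295),(30,10),(200,527),(382,523),(566,520)],5.3,190,0)
LL=LW+[(80,54,30),(80,18,30),(80,-18,30),(80,-54,30)]
UL=uncrop([(77,556),(583,554),(129,227),(214,226),(286,226),(369,226),(444,225),(529,225),(90,45),(247,45),(408,44),(570,43)],4.7,190,95)
qr2,r=fitw(P,LR,UR,qr); print(qr,qr2,np.degrees(qr2[2]),r.round(1).tolist())
q,r=fitw(P,LL,UL,ql); print(q,np.degrees(q[2]),r.round(1).tolist())
print('rel',relrear(q,qr2)); np.save('q5.npy',[q,qr2])
overlay(cv2.imread('pics/w5_raw.png'),'',q,qr2,(190,0,340,115),5.3,'pics/ov5.png',P)
E
```

```text
[0.58045856 0.11524291 1.58533543] [0.58209637 0.11513885 1.60393646] 91.89878990454737 [[-0.2, -0.3], [-0.3, 0.3], [-0.2, 0.3], [-0.1, 0.2], [-0.0, 0.1], [0.3, 0.0], [0.6, 0.0], [0.4, -0.2], [-0.3, -0.4], [-0.3, 0.0], [0.1, 0.1], [0.2, -0.1]]
[ 0.58252132 -0.01055656  1.58899437] 91.0426709531734 [[-0.3, -0.2], [0.2, -0.2], [0.0, -0.0], [0.0, 0.1], [0.0, 0.0], [0.5, -0.0], [-0.2, 0.1], [-0.1, 0.0], [-1.2, 0.2], [-0.1, -0.0], [0.3, 0.0], [0.5, 0.1]]
rel [-125.64046836    3.74008776   -0.85611895]
```

View pics/ov5.png

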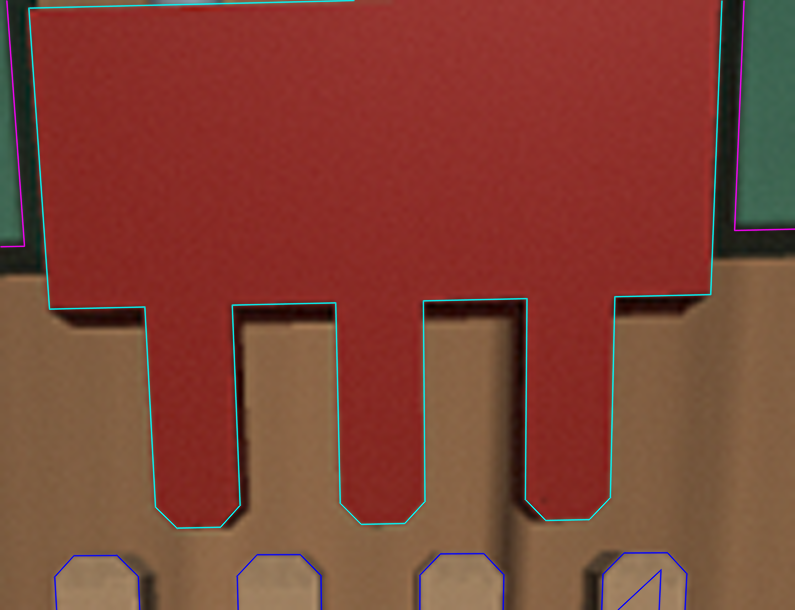

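```bash
python3 - <<'E'
from h import *
q,qr=np.load('q5.npy')
plan([q,q],[(8,97),(8,97)],z=.2)
plan([q,q],[(8,97),(8,97)],z=.013); print(robot.observe()['qpos'])
E
```

```text
[0.025, -0.238, 0.0, np.float64(-0.006)]
[0.025, -0.238, 0.0, np.float64(-0.006)]
[0.493, -0.237, 0.0, np.float64(-0.006)]
[0.493, -0.237, 0.0, np.float64(-0.006)]
[-1.37230945e-01  4.58808848e-01  1.38960173e+00 -5.66047145e-05
  1.29608299e+00 -1.49543307e-01]
```

>>> move_arm(increments=[[0,-0.12,0,-0.006],[0.05,-0.237,0,-0.006],[0.2,-0.237,0,-0.006],[0.34,-0.237,0,-0.006],[0.49,-0.237,0,-0.006]], gripper=1.0)

```text
time: 6.35
tool_pos: [0.4866, -0.0042, 0.0148]
tool_rot: [1.355, 1.569, -0.197]
contact_force: [-83.8, 3.5, 321.2]
opening: 0.0353
```

>>> move_arm(increments=[[0,0,0,0],[0,0,0,0],[0,0,0,0]])

```text
time: 6.72
tool_pos: [0.4869, -0.0038, 0.016]
tool_rot: [1.462, 1.57, -0.089]
contact_force: [0.9, 0.2, 0.3]
opening: 0.0072
```

```bash
python3 - <<'E'
from h import *
q,qr=np.load('q5.npy')
print(tool()[0],robot.observe()['contact_force']); plan([q,q],[(8,97),(8,84)],z=.013)
save('wrist','w6',s=1.5); save('side','sd6',(210,130,320,225),6); save('scene','s6',(215,145,350,230),5.9)
E
```

```text
[ 0.48693567 -0.00375474  0.01596862] [0.93239658 0.24084282 0.27790794]
[0.007, -0.004, 0.001, np.float64(0.001)]
[0.007, 0.029, 0.001, np.float64(0.001)]
```

View pics/w6.png

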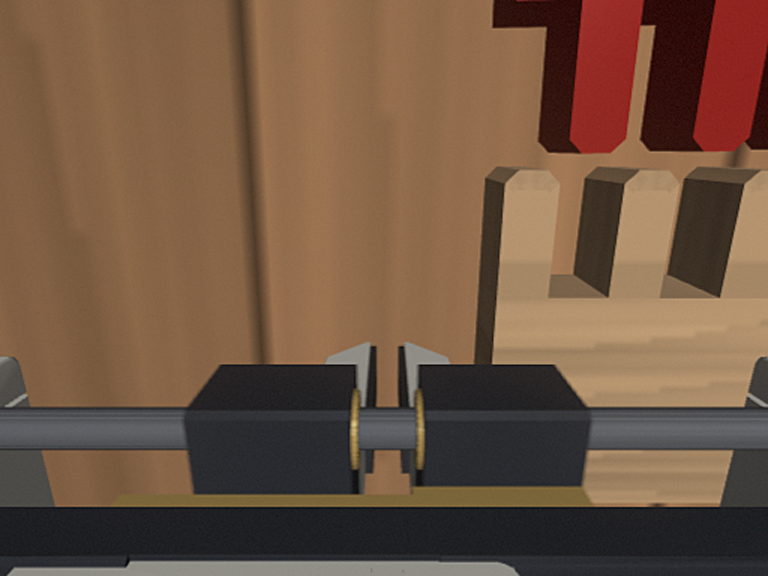

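View pics/sd6.png

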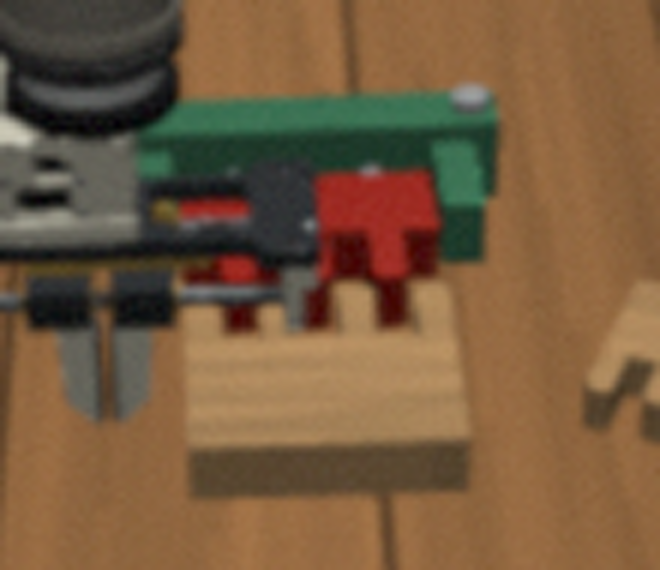

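```bash
python3 - <<'E'
import cv2
a=cv2.imread('pics/w6_raw.png')[0:250,312:512]; cv2.imwrite('pics/w6c.png',cv2.resize(a,None,fx=3,fy=2.4*1.25,interpolation=cv2.INTER_CUBIC)[:600])
E
```

```text
(no output)
```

View pics/w6c.png

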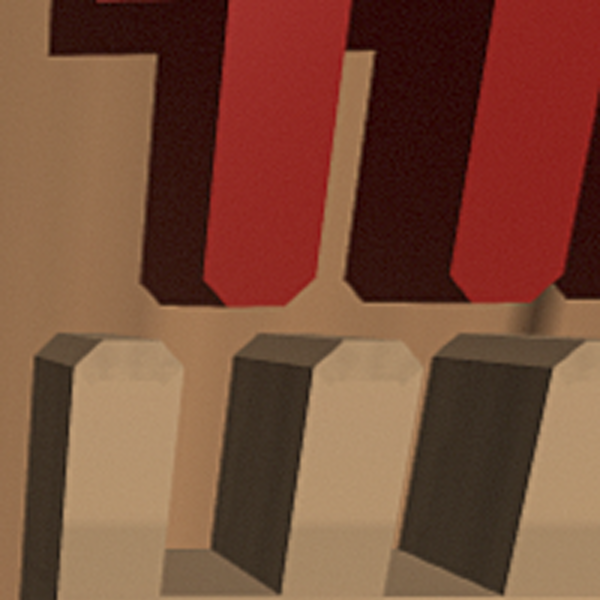

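View pics/s6.png

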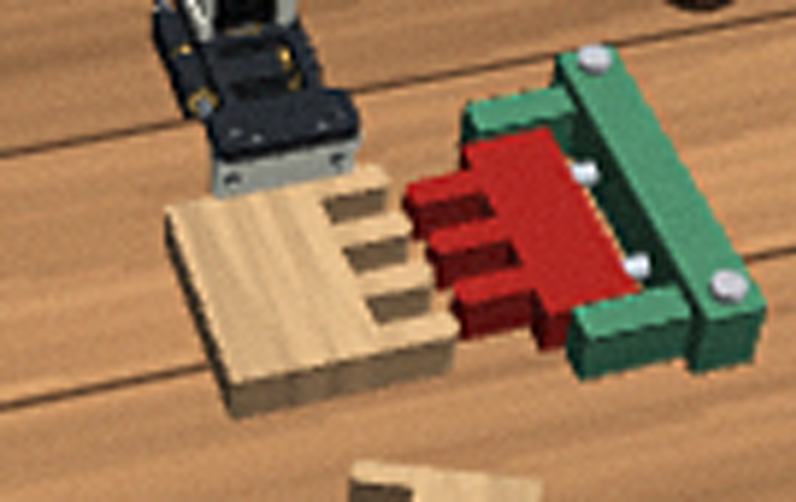

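```bash
cat > f6.py <<'E'
from h import *
P=wristP(); q,qr=np.load('q5.npy')
L=[(76,62.25,30),(80,58.25,30),(80,49.75,30),(76,45.75,30),(40,45.75,30),(40,26.25,30),(76,26.25,30),(80,22.25,30),(80,13.75,30),(76,9.75,30),(40,9.75,30),(40,-9.75,30),(76,-9.75,30)]
U=uncrop([(72,365),(95,340),(162,341),(183,367),(161,597),(280,595),(312,367),(337,342),(401,341),(420,365),(385,597),(503,596),(552,366)],3,312,0)
LR=[(-36,44.25,30),(-40,40.25,30),(-40,31.75,30),(-36,27.75,30),(-36,8.25,30),(-40,4.25,30),(-40,-4.25,30),(-36,-8.25,30),(-36,44.25,0),(-36,8.25,0)]
UR=uncrop([(204,278),(226,305),(287,304),(317,277),(451,275),(472,302),(533,302),(562,276),(142,284),(346,280)],3,312,0)
q2,r=fitw(P,L,U,q); print(q2,np.degrees(q2[2]),r.round(1).tolist())
qr2,r=fitw(P,LR,UR,qr); print(qr,qr2,np.degrees(qr2[2]),r.round(1).tolist())
print(relrear(q2,qr2),relrear(q2,qr))
np.save('q6.npy',[q2,qr])
E
python3 f6.py
```

```text
[ 0.58522694 -0.00985476  1.594766  ] 91.37336122326016 [[0.3, 1.1], [2.2, 0.2], [-1.2, -0.2], [-0.2, 0.3], [-0.5, -0.4], [0.1, 0.1], [0.0, 0.1], [1.9, -0.7], [-0.5, -0.4], [0.6, 0.7], [-0.9, -0.7], [-0.0, -0.5], [-0.3, 0.2]]
[0.58209637 0.11513885 1.60393646] [0.58236342 0.11531214 1.60201537] 91.78871942381852 [[0.2, -0.0], [1.0, 0.4], [-0.2, 0.5], [0.1, -0.1], [-0.2, 0.1], [0.3, 0.5], [-0.9, 0.3], [0.4, -0.7], [-0.3, -0.9], [-0.5, -0.3]]
[-125.19528893    1.04483252   -0.4153582 ] [-125.02870055    1.01269676   -0.52542868]
```

>>> move_arm(increments=[[0,-0.02,0,0],[-0.06,-0.02,0,0],[-0.18,-0.02,0,0],[-0.25,-0.02,0.03,0],[-0.25,-0.02,0.12,0]])

```text
time: 7.5
tool_pos: [0.4803, -0.0514, 0.1181]
tool_rot: [1.351, 1.566, -0.197]
contact_force: [0.5, -0.3, 0.1]
opening: 0.0006
```

```bash
python3 - <<'E'
from h import *
q,qr=np.load('q6.npy'); q[2]=qr[2]
plan([q],[(-70,-1)])
E
```

```text
[0.001, 0.269, 0.077, np.float64(-0.01)]
```

>>> move_arm(increments=[[0,0.05,0.08,-0.01],[0,0.15,0.08,-0.01],[0,0.23,0.08,-0.01],[0,0.269,0.08,-0.01],[0,0.269,0.08,-0.01]], gripper=0.1)

```text
time: 8.12
tool_pos: [0.5876, -0.0813, 0.1151]
tool_rot: [-2.044, 1.57, 2.7]
contact_force: [0.0, -0.9, 0.6]
opening: 0.0455
```

>>> move_arm(increments=[[0,0,0,0],[0,0,0,0],[0,0,0,0],[0,0,0,0]])

```text
time: 8.62
tool_pos: [0.5874, -0.0815, 0.1157]
tool_rot: [1.972, 1.571, 0.431]
contact_force: [0.5, -0.6, 0.1]
opening: 0.082
```

```bash
python3 - <<'E'
from h import *
q,qr=np.load('q6.npy'); q[2]=qr[2]
print(robot.observe()['opening'],tool()[0])
plan([q],[(-70,-1)],z=.013); save('wrist','w7',s=1.5)
E
```

```text
0.08197106641388585 [ 0.58744134 -0.08152287  0.11566601]
[0.257, 0.003, -0.004, np.float64(-0.003)]
```

View pics/w7.png

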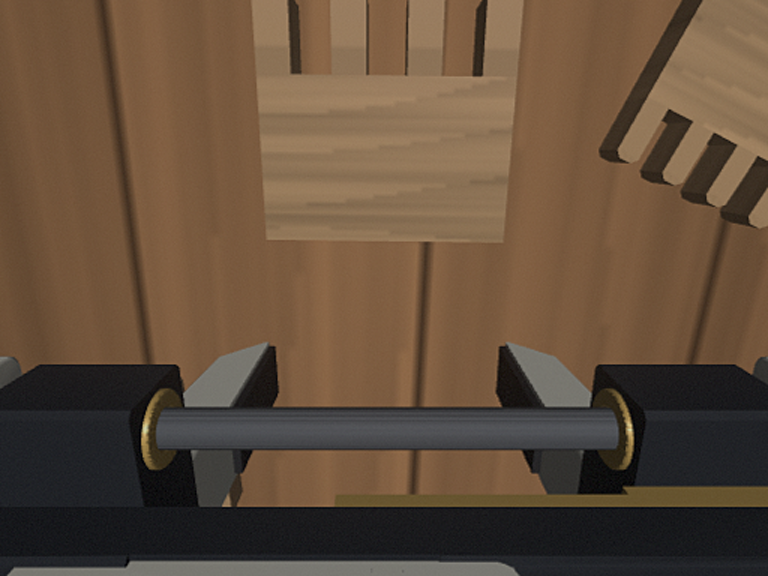

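>>> move_arm(increments=[[0.06,0.003,0,-0.003],[0.12,0.003,0,-0.003],[0.18,0.003,0,-0.003],[0.23,0.003,0,-0.003],[0.256,0.003,0,-0.003]])

```text
time: 9.3
tool_pos: [0.5883, -0.0813, 0.0121]
tool_rot: [-1.931, 1.569, 2.815]
contact_force: [0.5, 0.6, 0.8]
opening: 0.0821
```

>>> move_arm(increments=[[0,0,-0.02,0],[0,0,-0.035,0],[0,0,-0.045,0]])

```text
time: 9.68
tool_pos: [0.5887, -0.0629, 0.014]
tool_rot: [1.375, 1.569, -0.162]
contact_force: [0.4, -0.3, 0.4]
opening: 0.0822
```

```bash
python3 - <<'E'
from h import *
q,qr=np.load('q6.npy'); q[2]=qr[2]
print(robot.observe()['contact_force'],tool()[0])
plan([q],[(-50,-1)],z=.013); save('wrist','w8',s=1.5)
E
```

```text
[ 0.40614374 -0.31997451  0.42200512] [ 0.58869903 -0.06288641  0.01400418]
[0.003, -0.002, -0.008, np.float64(0.001)]
```

View pics/w8.png

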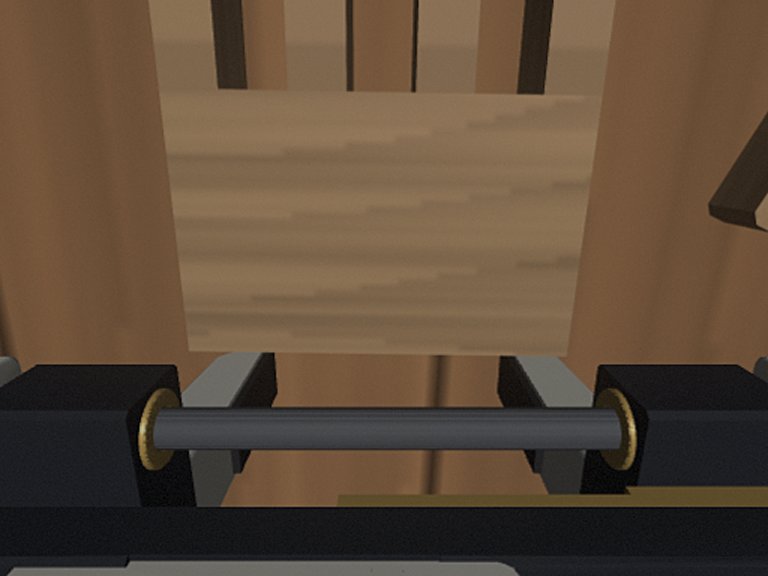

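>>> move_arm(increments=[[0,0,-0.008,0],[0,0,-0.016,0],[0,0,-0.024,0],[0,0,-0.032,0],[0,0,-0.04,0]])

```text
time: 10.35
tool_pos: [0.5877, -0.0475, 0.0131]
tool_rot: [0.643, 1.571, -0.894]
contact_force: [1.5, -7.4, 1.2]
opening: 0.0827
```

```bash
python3 - <<'E'
from h import *
print(tool()[0])
save('scene','s9',(215,145,350,230),5.9)
E
```

```text
[ 0.58771023 -0.0474645   0.01314668]
```

View pics/s9.png

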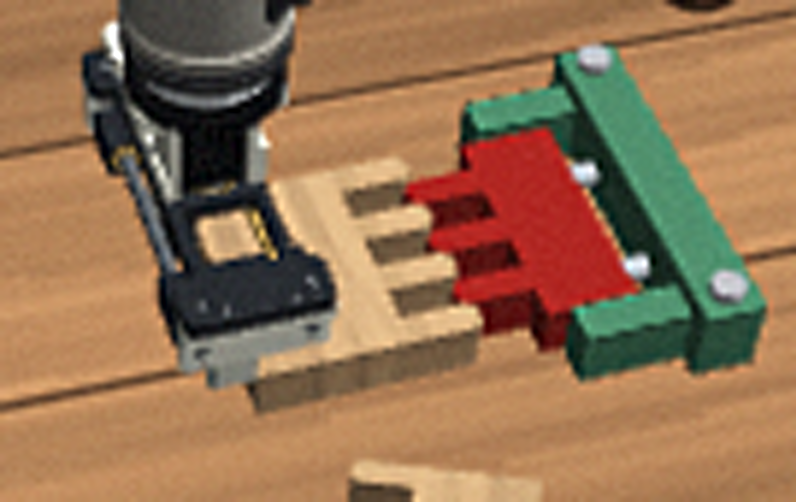

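>>> move_arm(increments=[[0,0,-0.004,0],[0,0,-0.008,0],[0,0,-0.012,0]])

```text
time: 10.78
tool_pos: [0.5877, -0.0425, 0.0132]
tool_rot: [2.005, 1.57, 0.468]
contact_force: [1.7, -2.4, 1.1]
opening: 0.0826
```

```bash
python3 - <<'E'
from h import *
print(tool()[0],robot.observe()['contact_force'],robot.observe()['torque'])
save('wrist','w10',s=1.5);save('side','sd10',(210,130,320,225),6)
E
```

```text
[ 0.5877053  -0.04251726  0.01316129] [ 1.74922843 -2.4438453   1.10740853] [-0.45165223 -0.20298639 -0.13236107]
```

View pics/w10.png

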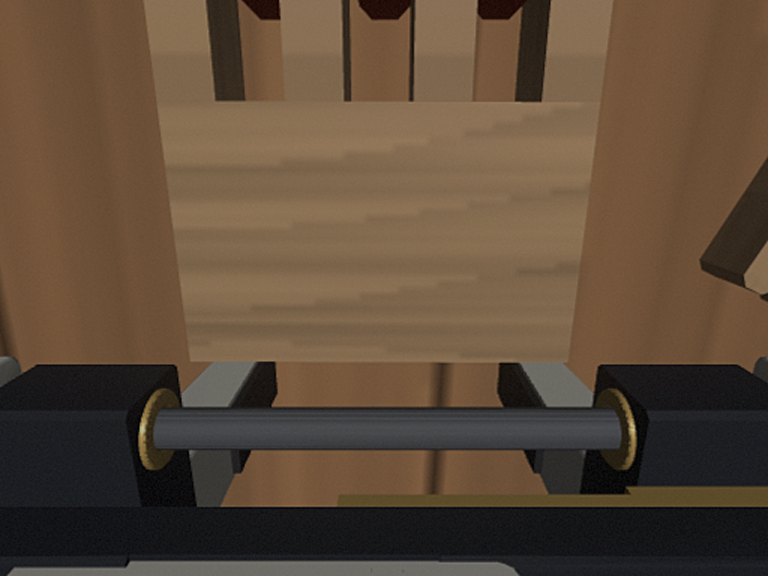

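View pics/sd10.png

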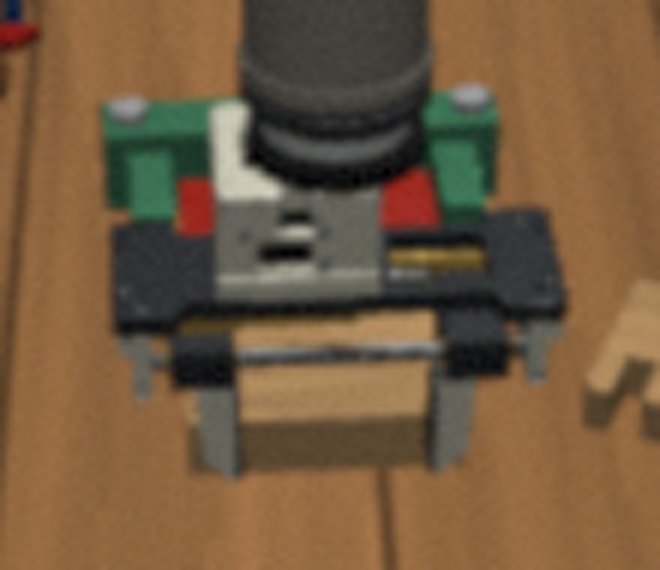

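>>> move_arm(increments=[[0,0,-0.01,0],[0,0,-0.02,0],[0,0,-0.03,0],[0,0,-0.04,0],[0,0,-0.05,0]])

```text
time: 11.5
tool_pos: [0.5868, -0.0224, 0.0131]
tool_rot: [2.36, 1.571, 0.823]
contact_force: [0.8, -2.5, 0.2]
opening: 0.0828
```

```bash
python3 - <<'E'
from h import *
print(tool()[0],robot.observe()['contact_force'],robot.observe()['torque'])
save('wrist','w11',s=1.5);print(tool()[0],robot.observe()['contact_force'])
E
```

```text
[ 0.58684254 -0.02238024  0.01310536] [ 0.83956773 -2.48519964  0.24715362] [-0.49466049 -0.20040306 -0.16651305]
[ 0.58672243 -0.02187153  0.01309409] [ 0.88691242 -1.79423099 -0.14029753]
```

View pics/w11.png

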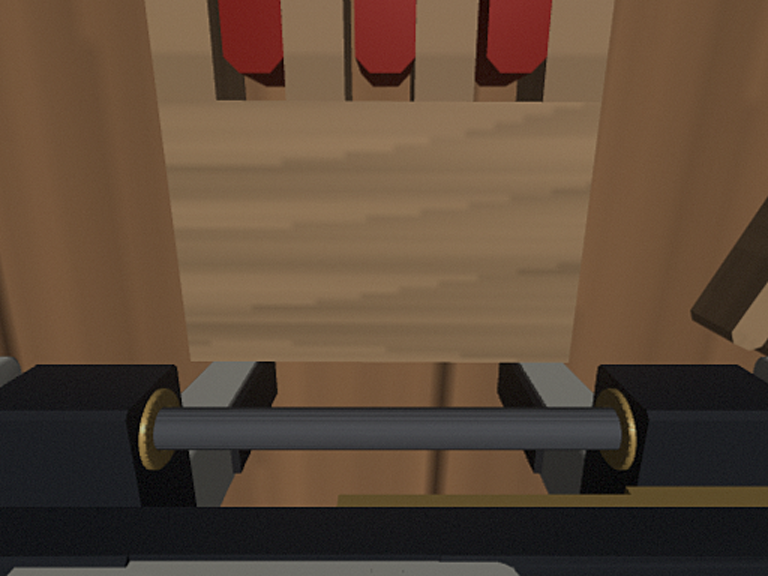

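>>> move_arm(increments=[[0,0,-0.006,0],[0,0,-0.012,0],[0,0,-0.016,0],[0,0,-0.018,0],[0,0,-0.018,0]])

```text
time: 12.18
tool_pos: [0.5865, -0.0154, 0.0131]
tool_rot: [-2.272, 1.57, 2.474]
contact_force: [1.0, -1.7, 0.6]
opening: 0.0827
```

>>> move_arm(increments=[[0,0,-0.002,0],[0,0,-0.003,0],[0,0,-0.003,0]])

```text
time: 12.55
tool_pos: [0.5866, -0.015, 0.0131]
tool_rot: [0.117, 1.57, -1.42]
contact_force: [1.5, -4.6, -0.6]
opening: 0.0826
```

Contact with the shoulder begins (about −4.6 N at y = −0.015). Continue in small steps.

>>> move_arm(increments=[[0,0,-0.002,0],[0,0,-0.004,0],[0,0,-0.004,0],[0,0,-0.004,0]])

```text
time: 13.05
tool_pos: [0.5866, -0.014, 0.0131]
tool_rot: [0.066, 1.569, -1.471]
contact_force: [0.9, -7.3, 0.1]
opening: 0.083
```

>>> move_arm(increments=[[0,0,-0.002,0],[0,0,-0.004,0],[0,0,-0.004,0],[0,0,-0.004,0]])

```text
time: 13.55
tool_pos: [0.5866, -0.013, 0.0131]
tool_rot: [0.067, 1.568, -1.47]
contact_force: [1.6, -9.3, -1.2]
opening: 0.0827
```

>>> move_arm(increments=[[0,0,-0.002,0],[0,0,-0.005,0],[0,0,-0.007,0],[0,0,-0.007,0],[0,0,-0.007,0]])

```text
time: 14.18
tool_pos: [0.5865, -0.0112, 0.0132]
tool_rot: [0.037, 1.567, -1.5]
contact_force: [1.7, -13.7, -0.8]
opening: 0.0826
```

```bash
python3 - <<'E'
from h import *
for i in range(2): save('wrist','w12%d'%i,s=1.5);print(tool()[0],robot.observe()['contact_force'])
E
```

```text
[ 0.5865185  -0.01117743  0.01314077] [  1.62179544 -14.24307927  -0.91472918]
[ 0.5865092  -0.01117315  0.01314525] [ -0.0516714  -13.86878848  -0.4873183 ]
```

View pics/w121.png

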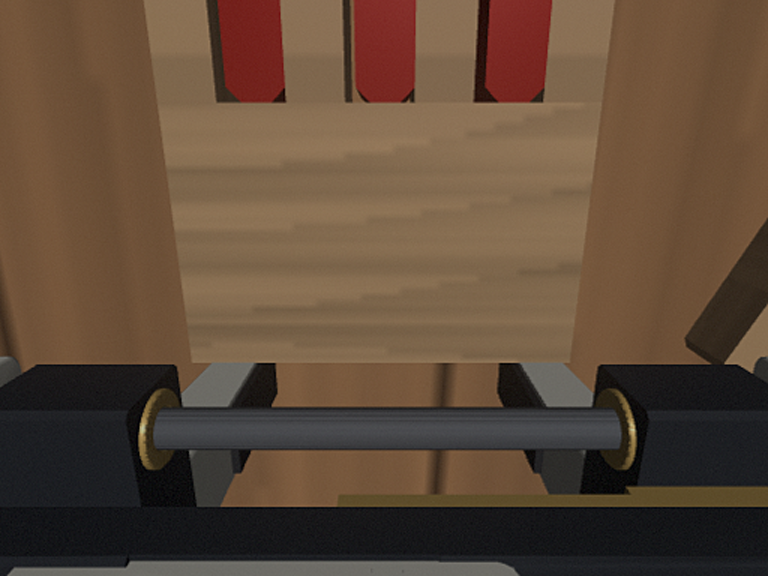

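>>> move_arm(increments=[[0,0,-0.0015,0],[0,0,-0.0025,0],[0,0,-0.0025,0],[0,0,-0.0025,0],[0,0,-0.0025,0]])

```text
time: 14.9
tool_pos: [0.5865, -0.0106, 0.0132]
tool_rot: [0.026, 1.567, -1.511]
contact_force: [0.4, -16.0, -0.6]
opening: 0.0824
```

>>> move_arm(increments=[[0,0,0,0],[0,0,0,0],[0,0,0,0]])

```text
time: 15.28
tool_pos: [0.5865, -0.0106, 0.0132]
tool_rot: [0.036, 1.567, -1.501]
contact_force: [1.3, -16.7, -0.2]
opening: 0.0825
```

Pressed at ~16 N (about 15 N at the joint). Release slowly.

>>> move_arm(increments=[[0,0,0.003,0],[0,0,0.006,0],[0,0,0.009,0],[0,0,0.012,0],[0,0,0.015,0]])

```text
time: 15.9
tool_pos: [0.5866, -0.0144, 0.0131]
tool_rot: [0.101, 1.57, -1.436]
contact_force: [1.3, -5.7, -1.2]
opening: 0.0826
```

>>> move_arm(increments=[[0,0,0.003,0],[0,0,0.006,0],[0,0,0.01,0],[0,0,0.015,0],[0,0,0.02,0]])

```text
time: 16.52
tool_pos: [0.5867, -0.0212, 0.0131]
tool_rot: [-2.435, 1.57, 2.311]
contact_force: [0.8, -0.1, 0.5]
opening: 0.0827
```

>>> move_arm(increments=[[0,0,0.02,0],[0,0,0.05,0],[-0.05,0,0.06,0],[-0.2,0,0.06,0],[-0.35,0,0.06,0]])

```text
time: 17.15
tool_pos: [0.5872, -0.0463, 0.1543]
tool_rot: [-1.801, 1.57, 2.944]
contact_force: [1.0, -0.4, 0.3]
opening: 0.0823
```

>>> move_arm(increments=[[-0.08,0,-0.06,0],[-0.12,0,-0.12,0],[-0.12,0,-0.12,0],[-0.12,0,-0.12,0]])

```text
time: 17.65
tool_pos: [0.5856, 0.0017, 0.2003]
tool_rot: [-1.394, 1.569, -2.932]
contact_force: [-0.1, -0.3, -0.1]
opening: 0.0828
```

```bash
python3 - <<'E'
from h import *
import pickle
print(tool()[0],robot.observe()['contact_force']); pickle.dump(wristP(),open('P13.pkl','wb'))
save('wrist','w13',s=1.5);save('scene','s13',s=1.5)
a=cv2.imread('pics/w13_raw.png')[0:200,170:360]; cv2.imwrite('pics/w13c.png',cv2.resize(a[:140],None,fx=4.2,fy=4.2,interpolation=cv2.INTER_CUBIC))
E
```

```text
[0.58561993 0.00173571 0.20026837] [-0.06442207 -0.28538311 -0.09542611]
```

View pics/w13.png

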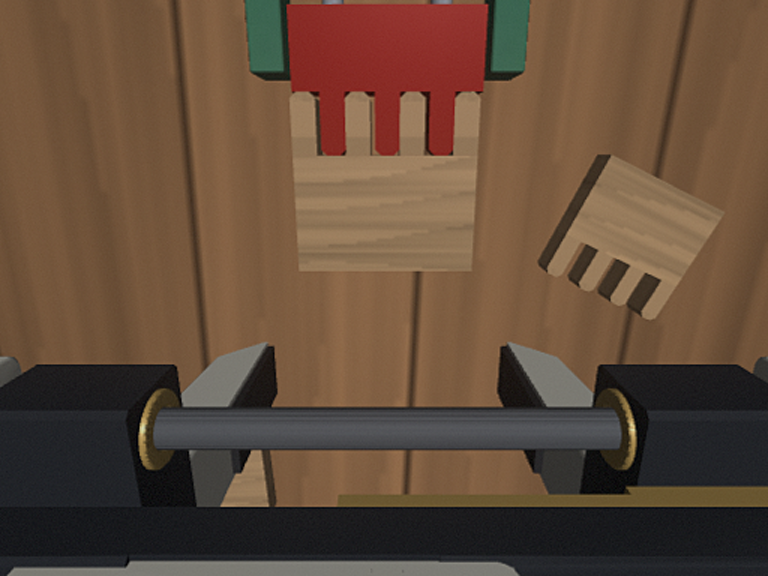

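View pics/w13c.png

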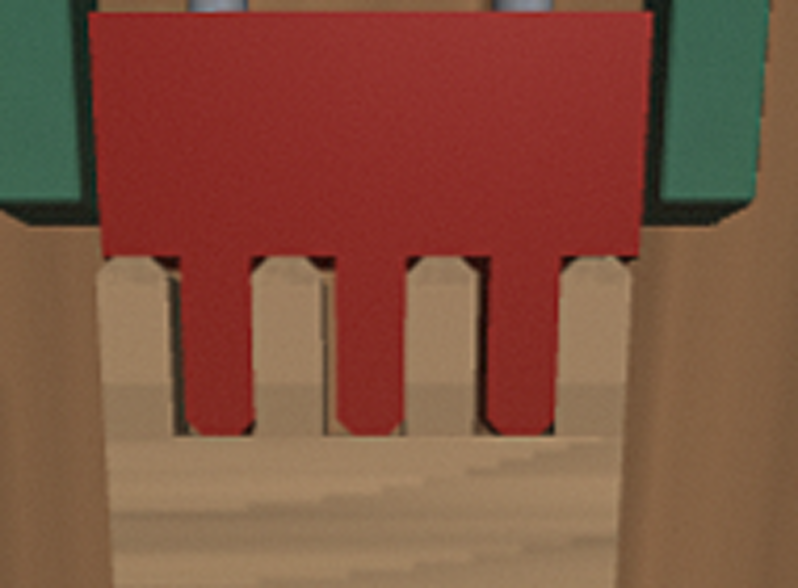

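View pics/s13.png

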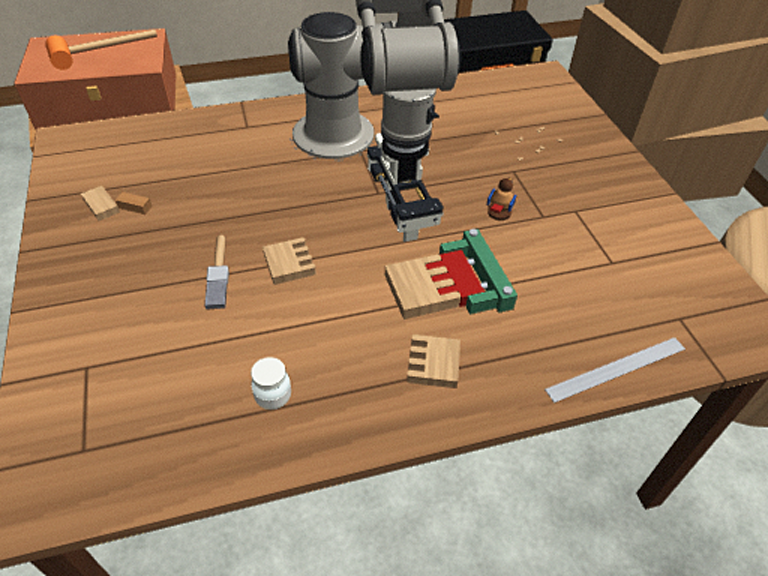

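```bash
cat > f13.py <<'E'
from h import *
import pickle,sys
P=pickle.load(open('P13.pkl','rb')); q5,qr=np.load('q5.npy')
LR=[(50,62.25,30),(50,-62.25,30),(0,62.25,30),(0,-62.25,30),(0,44.25,30),(0,27.75,30),(0,8.25,30),(0,-8.25,30),(0,-27.75,30),(0,-44.25,30),(-36,44.25,30),(-36,-44.25,30)]
UR=uncrop([(89,12),(653,12),(104,257),(638,257),(181,257),(251,257),(335,257),(407,257),(488,257),(562,257),(185,415),(555,415)],4.2,170,0)
qr2,r=fitw(P,LR,UR,qr); print(qr2,np.degrees(qr2[2]),r.round(1).tolist())
LL=[(-40,62.25,30),(-40,-62.25,30),(76,62.25,30),(76,-62.25,30),(40,62.25,30),(40,-62.25,30)]
UL=np.r_[uncrop([(300,271),(472,271)],1.5,0,0),uncrop([(98,275),(631,275),(106,436),(624,436)],4.2,170,0)]
q,r=fitw(P,LL,UL,fromrear(-80,1,0,qr2)); print(q,np.degrees(q[2]),r.round(1).tolist()); print(relrear(q,qr2))
np.save('q13.npy',[q,qr2])
overlay(cv2.imread('pics/w13_raw.png'),'',q,qr2,(170,0,360,140),4.2,'pics/ov13.png',P)
plan([q],[(5,98)])
E
python3 f13.py
```

```text
[0.58201191 0.11488317 1.60429559] 91.91936623763007 [[-0.1, -0.1], [0.0, -0.1], [-0.5, -0.2], [0.3, -0.1], [-0.3, -0.2], [-0.0, -0.1], [0.0, -0.1], [-0.2, -0.1], [0.6, -0.1], [-0.1, -0.1], [0.2, 0.9], [0.1, 0.9]]
[0.58358416 0.03481563 1.60707003] 92.07832999981044 [[-0.4, -0.1], [-0.2, -0.3], [-0.1, 0.2], [0.4, -0.1], [0.2, 0.2], [0.1, -0.0]]
[-80.07528374   1.11033938   0.15896376]
[0.001, -0.247, -0.095, np.float64(-0.004)]
```

View pics/ov13.png

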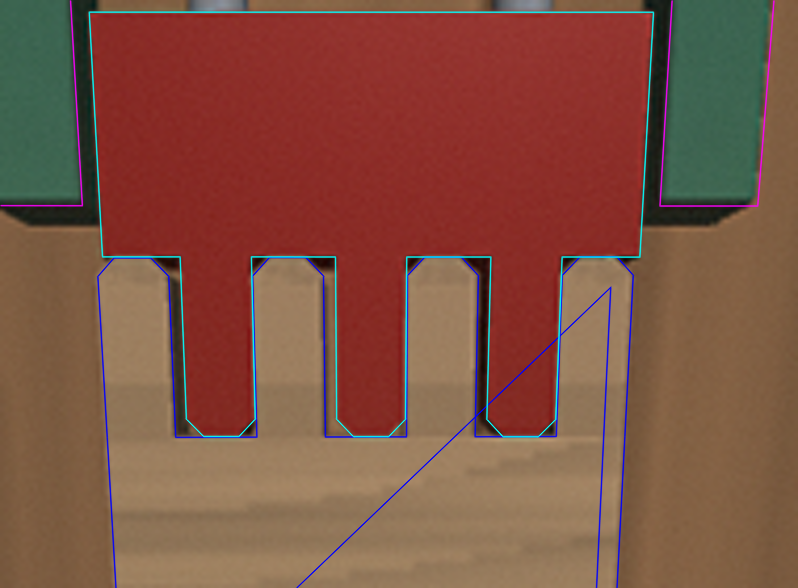

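>>> move_arm(increments=[[0,-0.08,-0.03,-0.004],[0,-0.18,-0.07,-0.004],[0,-0.25,-0.095,-0.004],[0,-0.27,-0.095,-0.004],[0,-0.27,-0.095,-0.004]], gripper=1.0)

```text
time: 18.38
tool_pos: [0.4772, 0.0364, 0.2011]
tool_rot: [1.181, 1.57, -0.353]
contact_force: [-0.0, -1.1, -0.6]
opening: 0.0371
```

>>> move_arm(increments=[[0,0,0,0],[0,0,0,0],[0,0,0,0],[0,0,0,0],[0,0,0,0]])

```text
time: 19.0
tool_pos: [0.4768, 0.0371, 0.2011]
tool_rot: [2.481, 1.571, 0.948]
contact_force: [-0.3, 0.1, -0.1]
opening: 0.0003
```

```bash
python3 - <<'E'
from h import *
q,qr=np.load('q13.npy'); print(robot.observe()['opening'],tool()[0]); plan([q,q],[(5,105),(5,81.25)],z=.014)
E
```

```text
0.0003109707202344111 [0.4768354  0.03707646 0.20110533]
[0.468, 0.004, 0.003, np.float64(0.001)]
[0.468, 0.063, 0.003, np.float64(0.001)]
```

>>> move_arm(increments=[[0.1,0,0,0],[0.2,0,0,0],[0.3,0,0,0],[0.4,0,0,0],[0.465,0,0,0]])

```text
time: 19.62
tool_pos: [0.4761, 0.0371, 0.0135]
tool_rot: [-1.743, 1.569, 3.008]
contact_force: [-0.4, 0.3, -0.2]
opening: 0.0002
```

>>> move_arm(increments=[[0,0.02,0,0],[0,0.035,0,0],[0,0.045,0,0],[0,0.045,0,0]])

```text
time: 20.12
tool_pos: [0.4957, 0.0377, 0.016]
tool_rot: [1.495, 1.569, -0.038]
contact_force: [-0.5, 0.3, -0.1]
opening: 0.0002
```

```bash
python3 - <<'E'
from h import *
q,qr=np.load('q13.npy'); print(robot.observe()['opening'],tool()[0]); plan([q,q],[(5,81.25)],z=.014)
save('wrist','w14',s=1.5);save('side','sd14',(210,130,320,225),6)
E
```

```text
0.0002321461613988263 [0.49570322 0.03772089 0.016024  ]
[0.005, 0.016, 0.003, np.float64(0.001)]
```

View pics/w14.png

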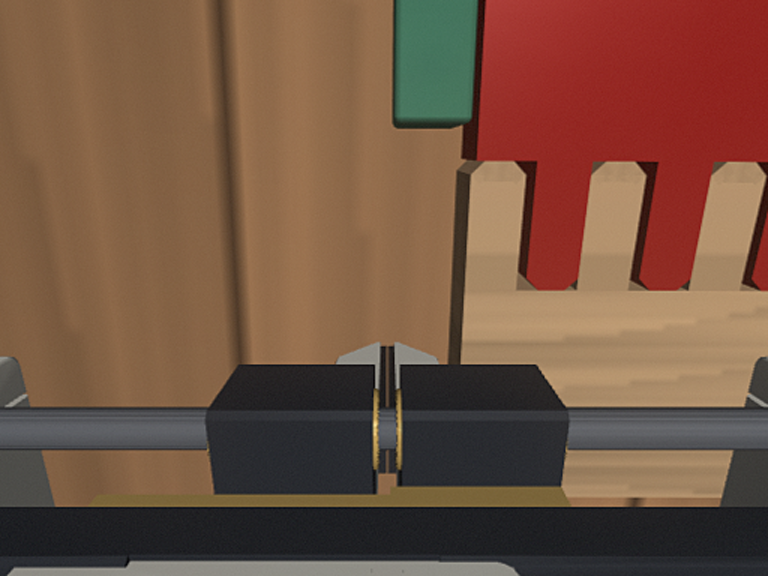

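View pics/sd14.png

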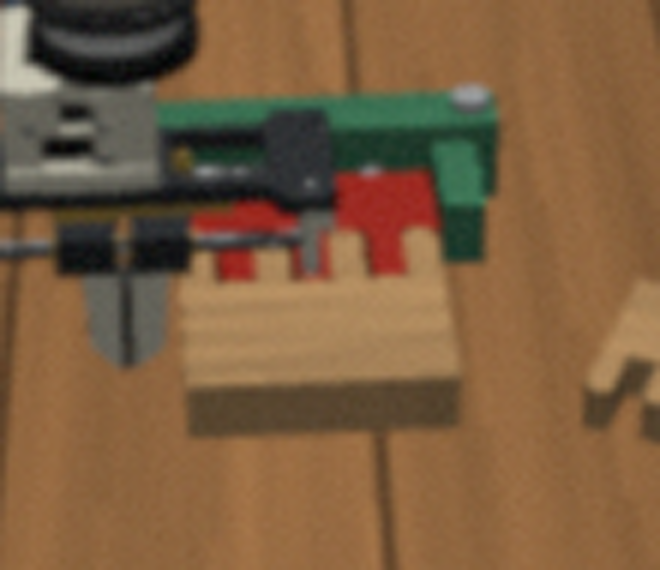

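>>> move_arm(increments=[[0.004,0.006,0,0],[0.008,0.01,0,0],[0.008,0.014,0,0],[0.008,0.014,0,0]])

```text
time: 20.72
tool_pos: [0.5005, 0.038, 0.0119]
tool_rot: [-2.985, 1.571, 1.765]
contact_force: [-0.5, 0.5, -0.1]
opening: 0.0008
```

>>> move_arm(increments=[[0,0.002,0,0],[0,0.004,0,0],[0,0.004,0,0]])

```text
time: 21.1
tool_pos: [0.502, 0.038, 0.012]
tool_rot: [1.896, 1.571, 0.363]
contact_force: [-0.6, 0.3, -0.6]
opening: 0.0007
```

```bash
python3 - <<'E'
from h import *
print(tool()[0],robot.observe()['contact_force'])
save('wrist','w15',(290,60,512,300),3)
E
```

```text
[0.50203932 0.03799973 0.0119514 ] [-0.61770457  0.33042964 -0.60653335]
```

View pics/w15.png

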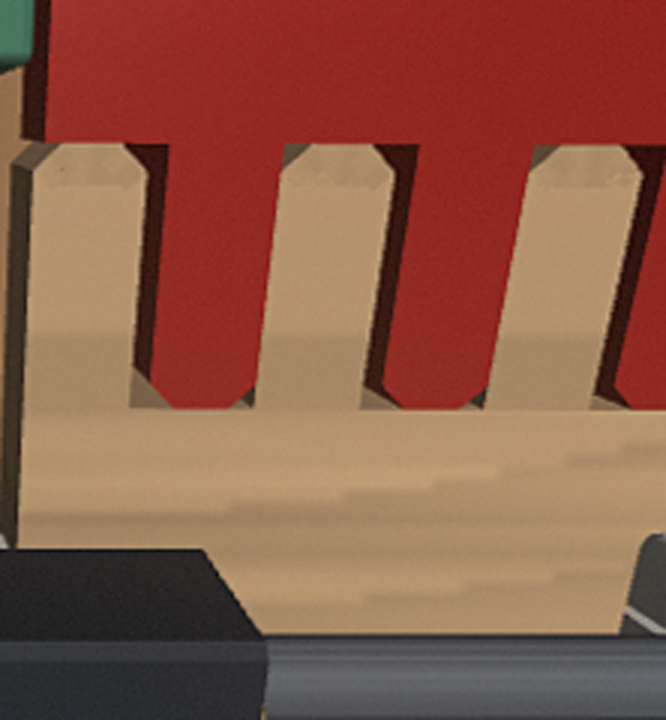

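>>> move_arm(increments=[[0,0.002,0,0],[0,0.003,0,0],[0,0.003,0,0]])

```text
time: 21.52
tool_pos: [0.5032, 0.0381, 0.0119]
tool_rot: [2.882, 1.571, 1.349]
contact_force: [0.4, 0.3, 0.3]
opening: 0.0005
```

>>> move_arm(increments=[[0,0.001,0,0],[0,0.002,0,0],[0,0.002,0,0]])

```text
time: 21.9
tool_pos: [0.5035, 0.0381, 0.0119]
tool_rot: [-1.727, 1.57, 3.023]
contact_force: [-2.6, -0.5, 3.1]
opening: 0.0005
```

```bash
python3 - <<'E'
from h import *
print(tool()[0],robot.observe()['contact_force'])
save('wrist','w16',(290,60,512,300),2.5)
E
```

```text
[0.50350187 0.0380787  0.01187034] [-2.58730016 -0.54463188  3.05198315]
```

View pics/w16.png

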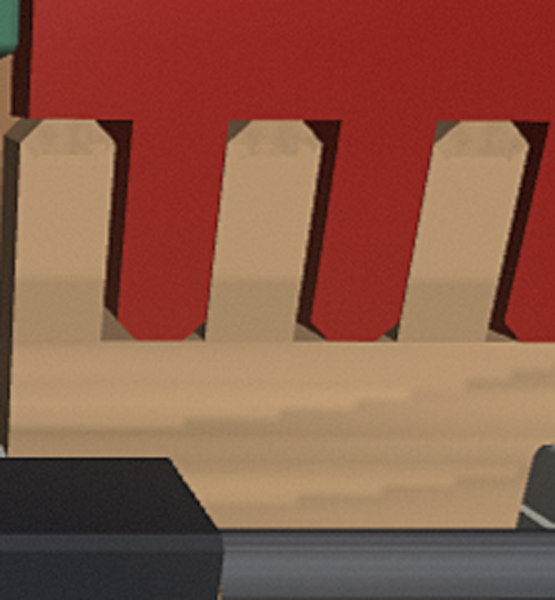

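>>> move_arm(increments=[[0,0.001,0,0],[0,0.002,0,0],[0,0.002,0,0]])

```text
time: 22.32
tool_pos: [0.5049, 0.0381, 0.0119]
tool_rot: [1.984, 1.571, 0.451]
contact_force: [-2.9, -0.6, 1.1]
opening: 0.0004
```

>>> move_arm(increments=[[0,0.001,0,0],[0,0.002,0,0],[0,0.002,0,0]])

```text
time: 22.7
tool_pos: [0.5057, 0.0382, 0.0119]
tool_rot: [1.923, 1.571, 0.39]
contact_force: [-1.9, -0.6, 0.9]
opening: 0.0003
```

```bash
python3 - <<'E'
from h import *
print(tool()[0],robot.observe()['contact_force'])
save('wrist','w17',(290,60,512,300),2.5)
E
```

```text
[0.50566103 0.03816843 0.01188744] [-1.91436579 -0.62787711  0.9097802 ]
```

View pics/w17.png

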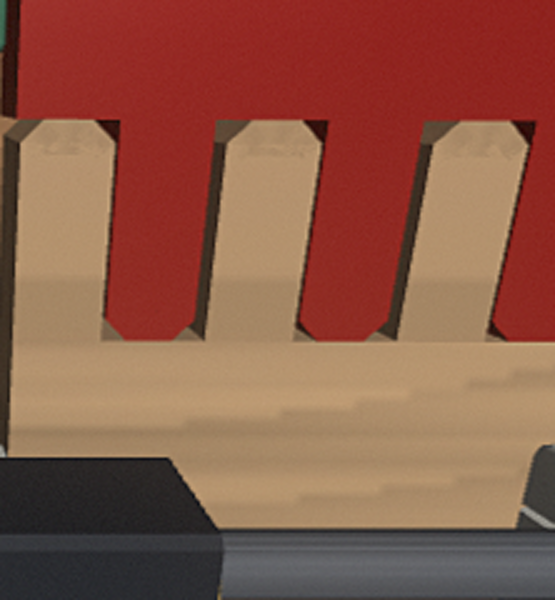

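>>> move_arm(increments=[[0,-0.005,0,0],[0,-0.02,0,0],[0,-0.05,0,0],[-0.06,-0.05,0,0],[-0.18,-0.05,0,0]])

```text
time: 23.38
tool_pos: [0.4833, 0.0375, 0.0832]
tool_rot: [-1.708, 1.566, 3.042]
contact_force: [1.1, -0.1, 0.1]
opening: 0.0005
```

>>> move_arm(increments=[[-0.12,0,0,0],[-0.24,0.06,0.06,0],[-0.28,0.18,0.1,0],[-0.28,0.25,0.1,0],[-0.28,0.25,0.1,0]])

```text
time: 24.0
tool_pos: [0.5874, 0.001, 0.1953]
tool_rot: [-2.36, 1.57, 2.39]
contact_force: [-0.1, 0.1, -0.2]
opening: 0.0003
```

>>> move_arm(increments=[[0,0,0,0],[0,0,0,0],[0,0,0,0]])

```text
time: 24.38
tool_pos: [0.5864, 0.0013, 0.1961]
tool_rot: [-2.777, 1.571, 1.974]
contact_force: [0.4, -0.0, 0.1]
opening: 0.0005
```

```bash
python3 - <<'E'
from h import *
import pickle
print(tool()[0],robot.observe()['contact_force']); pickle.dump(wristP(),open('P18.pkl','wb'))
save('wrist','w18',s=1.5);save('scene','s18',s=1.5)
a=cv2.imread('pics/w18_raw.png')[0:140,170:360]; cv2.imwrite('pics/w18c.png',cv2.resize(a,None,fx=4.2,fy=4.2,interpolation=cv2.INTER_CUBIC))
# bystanders: image change outside the moved region
a=cv2.imread('pics/scene0_raw.png').astype(int);b=cv2.imread('pics/s18_raw.png').astype(int)
d=np.abs(a-b).max(2)
for n,(x0,y0,x1,y1) in dict(jar=(160,230,200,280),bird=(318,112,350,150),brush=(130,150,158,210)).items(): print(n,d[y0:y1,x0:x1].max(),(d[y0:y1,x0:x1]>25).sum())
E
```

```text
[0.58643539 0.00129977 0.19609277] [ 0.44642202 -0.04684505  0.12803413]
jar 16 0
bird 17 0
brush 17 0
```

View pics/w18c.png

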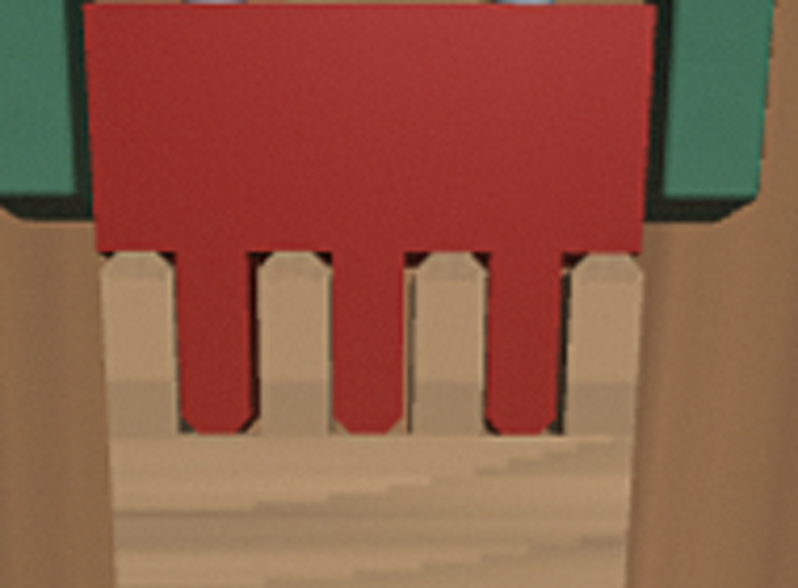

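View pics/s18.png

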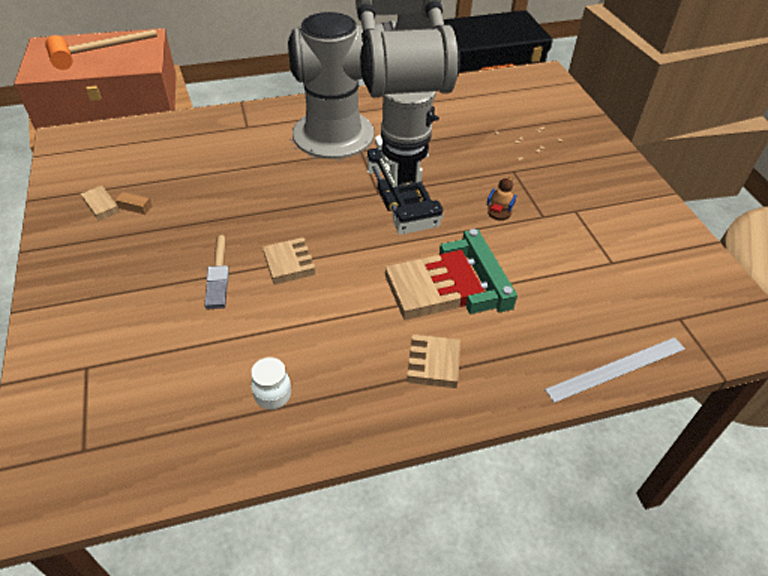

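```bash
python3 - <<'E'
from h import *
print(robot.hand_in())
E
```

```text
the job is handed in; nothing more can be done
None
```

The joint is closed and I've handed the job in, but one force reading along the way was far over the limit, so the attempt may be judged a failure.

**What I did:** I took the middle one of the three light finned parts, which is the largest. I pushed it with both open fingers on its back face, turning it about 15° as it went, and slid its fins between the red ones. I pressed the joint home at about 16 N measured at the wrist, roughly 15 N at the joint. The darker half gave about 4 mm, short of its 7 mm stop. I then released slowly, nudged the loose half sideways about 2 mm, and backed away.

**Last checks:**
- **Joint closed:** after the press, the fit gave 80.1 mm against a nominal 80, with 0.2° of yaw error. After the nudge I checked by eye only: the fin tips are still at the shoulder line.
- **Side edges:** before the nudge the half was offset about 1.1 mm by the fit, with the fins touching on one side. It now looks about 0.6 mm off the other way, within the 1.5 mm play.
- **Bystanders:** the jar, bird and brush look unchanged in the scene camera, and the robot is touching nothing.
- **Time:** about 24.5 s of the 67 s allowed.

**What went wrong:** at 6.35 s I lowered the gripper beside the loose half before the fingers had finished closing. A finger caught the block's edge, and the reading at that moment was about 330 N (84 N sideways, 321 N up), against the 120 N wrist limit. It was gone by the next reading. The loose half moved about 2.7 mm sideways, and I saw no other effect. I believe the reading was a real contact.

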